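# Mount a fragile painted tile in its frame

### The job

Take the yellow painted clay tile out of the drying rack and mount it in the dark wooden frame: lying flat, painted face up, inside the frame's rails, pressed down until the grey bed has sunk fully and the tile is level and flush with the rim. The clay is brittle: pinch or press it with no more than about 15 N, set it down gently and never drop it; the sloping easel is there so that you can lean the tile on it and change your grip. Leave the other two tiles in the rack, and do not disturb the bottle and the mug.

Things in the scene. Friction and masses are not known exactly. Their poses are not given: they have to be found in the camera images.
- tile: Tile to mount: terracotta slab 120 x 64 x 10 mm, about 150 g, one face painted yellow with green, orange and white spots. Origin at its centre; z along its 120 mm length (up while it stands in the rack), y along its 64 mm width, x out of the painted face. Either end may lead; only the painted face matters.
- blue_tile: Bystander tile, same size and axes, painted blue with a white and a red spot; stands in the same rack.
- red_tile: Bystander tile, same size and axes, painted red with a yellow and a blue spot; stands in the same rack.
- rack: Fixed wooden rack, base 176 (its x) x 80 x 12 mm, origin at centre of underside, z up. Three slots at x = -60, 0, 60 mm, each a 14 mm gap between strips 6 mm thick, 70 mm long in y, rising to 40 mm. Tiles stand in them on a short edge, bottom at 12 mm, top at 132 mm, painted faces towards the rack's +x; 50 mm free between tiles.
- easel: Fixed wooden easel, base 100 (its x) x 110 x 10 mm, origin at centre of underside, z up. A 44 mm wide board slopes at 45 degrees, rising to the easel's +y; its surface looks to -y and up. At its foot a 44 mm wide ledge, 13 mm proud, square to the board; inner corner at y = -45, z = 45 mm. The board ends 64 mm up from there: a tile on it overhangs 56 mm at the top, 10 mm each side.
- easel_rest (a point): On the surface line of the easel's board, 60 mm up the slope from the ledge corner: centre of the underside of a tile that leans there properly (its own centre is then 5 mm out, square to the board). Same axes as the easel.
- frame: Fixed dark wooden frame, 156 (its x) x 100 mm, origin at centre of underside, z up. Base 8 mm thick, rim top at 28 mm. The pocket is 128 mm (x) x 72 mm (y), closed by 14 mm thick rails across both short ends that turn the corners and run in to x = +/-47 mm along the long sides; the middle 94 mm of each long side is open for fingers.
- frame_seat (a point): Centre of the underside of a tile that is fully home, 18 mm above the table; axes as the frame (x along the 128 mm pocket).
- bed (a joint): How far the grey felt-covered bed in the frame (108 x 48 mm) has sunk, in m: 0 raised (top at 24 mm, a tile on it stands 6 mm proud of the rim), 0.006 fully down (top at 18 mm, tile flush). Friction holds it wherever it is left; it takes about 6 N of push to move, the tile's weight alone does not.
- bottle: Bystander: green paint bottle with a red cap, 60 mm across, 140 mm tall, origin at the centre of its underside.
- mug: Bystander: blue mug, 72 mm across, 80 mm tall, handle at its +y, origin at the centre of its underside.
There are look-alikes about, which are no part of the job. Leave any turquoise look-alike of the tile alone.

How it is judged:
By the outcome, as a careful person would: the job done as asked, in the order asked, and still so for the second after the job is handed in, with the robot touching nothing.
It also fails if it takes over 72 s, if anything falls off the work surface, if the arm or the gripper's body presses on something with over 40 N, if the wrist force passes 120 N, or if a joint passes its speed limit or range.

### The arm

A 6-joint arm with a two-finger parallel gripper is mounted at the origin on the work surface. World frame = base frame: x ahead of the robot, y to its left, z up, the work surface at z = 0. Lengths are in m, angles in degrees, forces in N, time in s.
With the tool pointing down it reaches from about 0.325 to 0.75 m from the base axis. Payload 7.6 kg.
Tool frame: the origin (TCP) lies between the finger pads; the fingertips stand 19 mm ahead of it and the grasp point (between the pads) is the TCP; z points along the fingers, y is the line along which they close (so a half turn about z gives the same grasp; the last joint's range is limited). The gripper opens to 85 mm and grips with 20 to 120 N. Pads are 22 mm wide; open, the fingers measure 114 mm over their backs; the gripper's body (76 mm by 85 mm) begins 54 mm behind the grasp point. The pads swing forward as they close: fully open they stand 13 mm farther back than shut.
Start: joints at [71.259, 2.991, 80.254, -0, 96.75, -4.028], TCP at [0.133, 0.508, 0.25] pointing down, gripper open.
Joint ranges: [-166.34, 166.34], [-52.06, 124.39], [6.96, 135.62], [-60.46, 240.46], [14.63, 156.25], [-167.68, 167.68]. Speed limits (degrees/s): [147.25, 147.25, 172.46, 180, 180, 180].

### API

Orientations are given as a 3x3 rotation matrix whose columns are the frame's x, y, z axes.
In Python, from bench import env gives the robot as it stands.
- The arm moves only by the tool carry_out, never from a script. Its argument "plan" is a list of rows, each a list of 2 entries, a list of its own where there are three numbers: the shift along the tool's x, y, z in m, then the turn, a rotation vector about the tool's x, y, z in rad. A call has 1 to 5 rows; each row shifts and turns the commanded pose from where the row before left it, along the tool's axes as they then stand; what a row does not reach is not made up. A row lasts 1/10 s, in which the tool goes at most 50 mm and 8.59 degrees, less where a joint would pass 70% of its speed; a pose out of reach is approached as far as the arm can. A call is refused whole if a number of a shift passes 0.05 or a number of a turn 0.15, either way. A call with a gripper value outside its range is refused whole. "jaw" is the opening, from 0 (shut) to 1 (fully open), set as the call begins (left out, the last holds). The fingers move at their own pace and stop on an object; the grip force is fixed at half the most. Time passes only in rows, so rows that do not move let the fingers close. It gives the time, the measured TCP pose, the force, the opening and the grip force at its end, in the units of the state.
- env.read_state(): the state, without advancing time (a new reading comes with each control period).
- env.camera(name): name is "side" or "top" or "wrist"; returns the picture (400x640x3 uint8, red, green, blue); there is no depth.
- env.get_calibration(name): a dict with "K" (3x3 intrinsics, pixels), "rvec" (rotation vector, rad) and "tvec" (3), from world to camera coordinates, as OpenCV has them. Camera axes: x right, y down, z forward; pixel columns grow to the right and rows downward; lengths in m; the calibration is good to about 2 mm. The wrist camera is an equidistant fisheye: a pixel r from the principal point sees the ray r / f radians off the axis. A picture is of the moment at which its call begins: read the wrist's pose just before it. get_calibration takes no time and is no camera call; for the wrist camera it gives the pose at the moment of the call.
- env.job_done(): hands the job in; it is judged then, once.
The state is a dict: "time_s": time; "joints": joint angles; "joint_velocities": joint speeds; "joint_torque": joint torques, N m; "ee_pos": TCP position; "tcp_rot": TCP orientation; "wrist_force": force on the tool from outside, world axes, zero at the start; "moment": the same for the moment, N m; "width": finger opening in m; "finger_force": force on a finger pad.
Only numpy, scipy, OpenCV 4.12 (cv2) and the standard library are available. Lean on these libraries where they do the work, as an engineer would, in place of code of your own. Each camera call takes 0.05 s, during which the arm holds its last target. There are 200 camera calls.

## Working session

There is one attempt and no reset: what is moved stays moved. The work goes in short steps, Python scripts to look and compute and a tool call to move; the robot and the scene stay as the last step left them, time stands still between calls to the robot, and variables do not carry over. Pictures are saved under pics/ and viewed, at most 10 in all, crops included, and the job is handed in when it is done.

Besides the shell and the picture viewer there is one more tool, called by a JSON object that holds its "name" and its "arguments", one argument or row to a line. carry_out: Moves the arm, as the interface text tells. Its arguments: {"type":"object","properties":{"plan":{"type":"array"},"jaw":{"type":"number"}},"required":["plan"]}

```bash
mkdir -p pics; ls
python3 - <<'E'
from bench import env
import cv2,numpy as np
a=env.camera("side");b=env.camera("top")
cv2.imwrite("pics/side.png",a[:,:,::-1]);cv2.imwrite("pics/top.png",b[:,:,::-1])
for n in("side","top","wrist"):
    c=env.get_calibration(n);R=cv2.Rodrigues(np.array(c["rvec"]))[0];print(n,c["K"],(-R.T@np.array(c["tvec"]).ravel()),R[2])
s=env.read_state();print(s)
E
```

```text
pics
side [[516.00311216   0.         322.46747385]
 [  0.         516.00311216 202.74944883]
 [  0.           0.           1.        ]] [-0.06254629 -0.58729041  0.82910016] [ 0.54332096  0.51194225 -0.66537018]
top [[441.36787459   0.         317.6326931 ]
 [  0.         441.36787459 200.926305  ]
 [  0.           0.           1.        ]] [ 0.40831144 -0.03517733  1.01682315] [ 0.16605841  0.00188687 -0.98611411]
wrist [[309.70691629   0.         315.35610748]
 [  0.         309.70691629 194.60068883]
 [  0.           0.           1.        ]] [0.0547715  0.52881357 0.37344539] [ 0.30803949 -0.08297651 -0.94774816]
{'time_s': 0.1, 'joints': array([ 7.12583915e+01,  3.02148848e+00,  8.03076002e+01,  4.61210003e-04,
        9.67507030e+01, -4.02691255e+00]), 'joint_velocities': array([ 0.07018996, -0.23334375, -0.14225048, -0.09979289,  0.11251693,
       -0.03565807]), 'joint_torque': array([ 1.17122996e-03, -3.82585716e+01, -3.60983741e+01, -5.49527101e-05,
        4.78649890e-03,  6.17845581e-05]), 'ee_pos': array([0.13323945, 0.50755186, 0.24957251]), 'tcp_rot': array([[-9.67202849e-01,  2.54004808e-01, -4.55021956e-04],
       [ 2.54005193e-01,  9.67201959e-01, -1.31621715e-03],
       [ 1.05772642e-04, -1.38862692e-03, -9.99999030e-01]]), 'wrist_force': array([0.40173378, 0.25428647, 0.34722928]), 'moment': array([0.04099047, 0.0069947 , 0.01837691]), 'finger_force': 0.0, 'width': 0.08551004407278953}
```

View pics/side.png

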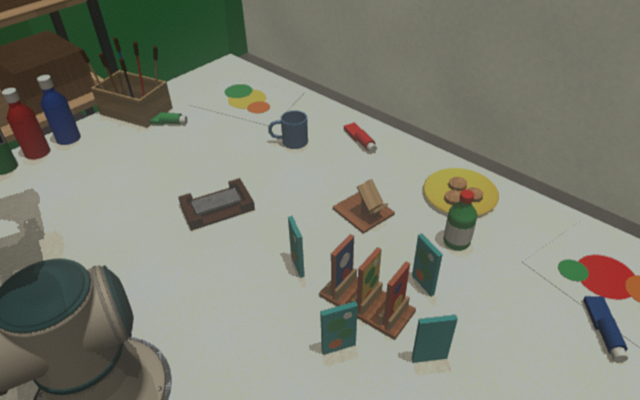

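View pics/top.png

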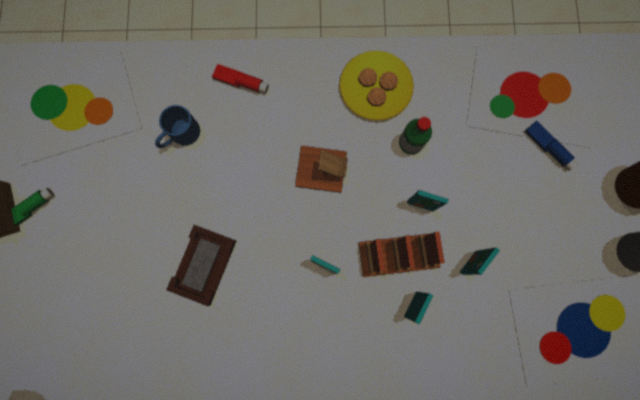

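Run:
```python
import cv2,numpy as np
a=cv2.imread("pics/side.png");b=cv2.imread("pics/top.png")
A=cv2.resize(a[170:360,285:465],None,fx=3,fy=3,interpolation=cv2.INTER_CUBIC)[:570]
B=cv2.resize(b[130:330,285:450],None,fx=2,fy=2,interpolation=cv2.INTER_CUBIC)
C=np.zeros((570,260,3),np.uint8)
c=cv2.resize(b[220:290,350:450],None,fx=2.6,fy=2.6,interpolation=cv2.INTER_CUBIC);C[:c.shape[0],:c.shape[1]]=c
c=cv2.resize(b[140:200,290:355],None,fx=4,fy=4,interpolation=cv2.INTER_CUBIC);C[200:200+c.shape[0],:c.shape[1]]=c
cv2.imwrite("pics/crop1.png",np.clip(np.hstack([A,C])*1.4,0,255).astype(np.uint8))
```

```text
(no output)
```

View pics/crop1.png

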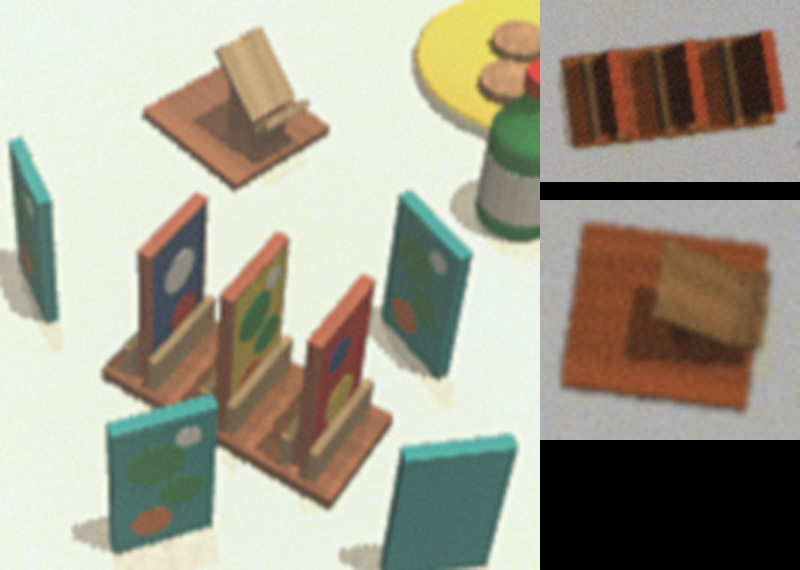

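The yellow tile is the middle one in the rack: side view (370,265), top view (408,253). The look-alikes in side view are blue (342,260) and red (397,290) in the outer slots, and turquoise at (296,247), (427,265), (338,328) and (434,338). Only the middle one has yellow paint with green, orange and white spots. The easel's board faces right in the top view at (333,162), and the frame is at (203,265).

```bash
cat > h.py <<'E'
import cv2,numpy as np
def ray(c,px):
    K=np.array(c["K"]);R=cv2.Rodrigues(np.array(c["rvec"]))[0];t=np.array(c["tvec"]).ravel()
    x=(px[0]-K[0,2])/K[0,0];y=(px[1]-K[1,2])/K[1,1]
    if c.get("fish"):
        r=np.hypot(x,y);s=np.sin(r)/max(r,1e-9);d=np.array([x*s,y*s,np.cos(r)])
    else: d=np.array([x,y,1.])
    return -R.T@t,R.T@d/np.linalg.norm(d)
def onz(c,px,z):
    o,d=ray(c,px);return o+d*(z-o[2])/d[2]
def tri(rs):
    A=np.zeros((3,3));b=np.zeros(3)
    for o,d in rs:
        P=np.eye(3)-np.outer(d,d);A+=P;b+=P@o
    x=np.linalg.solve(A,b);return x,max(np.linalg.norm((np.eye(3)-np.outer(d,d))@(x-o)) for o,d in rs)
def cal(env,n):
    c=dict(env.get_calibration(n));c["fish"]=n=="wrist";return c
E
python3 - <<'E'
from h import *;from bench import env
a=cv2.imread("pics/side.png");b=cv2.imread("pics/top.png")
S=cal(env,"side");T=cal(env,"top")
def cp(p,s,o):return(p[0]/s+o[0],p[1]/s+o[1])
ps=cp((255,268),3,(285,170));pt=cp((152,87),2.6,(350,220))
print("tile top tri",tri([ray(S,ps),ray(T,pt)]),onz(S,ps,.132),onz(T,pt,.132))
hsv=cv2.cvtColor(b,cv2.COLOR_BGR2HSV)
def rect(m,box,z,name):
    M=np.zeros(m.shape,np.uint8);x0,y0,x1,y1=box;M[y0:y1,x0:x1]=m[y0:y1,x0:x1]*255
    M=cv2.morphologyEx(M,cv2.MORPH_CLOSE,np.ones((9,9)))
    c=max(cv2.findContours(M,cv2.RETR_EXTERNAL,cv2.CHAIN_APPROX_NONE)[0],key=cv2.contourArea)[:,0]
    w=np.array([onz(T,p+.0,z)[:2] for p in c],np.float32);r=cv2.minAreaRect(w);print(name,z,r,"\n",cv2.boxPoints(r).round(4).tolist())
m=((hsv[...,1]>90)&((hsv[...,0]<20)|(hsv[...,0]>170)))
rect(m,(285,135,355,205),.010,"easel");rect(m,(350,225,450,285),.012,"rack");rect(m|(b.max(2)<70),(155,215,250,315),.028,"frame")
# easel side-board corners, hand picked from crop (side): board tl,tr,br,bl
for n,p,z in(("boardTL",(218,50),.09),("boardTR",(262,28),.09),("boardBR",(297,95),.045)):
    print(n,onz(S,cp(p,3,(285,170)),z))
for n,p in(("bTL",(685-540,0)),):pass
E
```

```text
tile top tri (array([ 0.45045149, -0.21535672,  0.12866106]), np.float64(0.0029518098860479504)) [ 0.45047161 -0.21886057  0.132     ] [ 0.44816672 -0.21258618  0.132     ]
easel 0.01 ((0.6544264554977417, -0.04344531148672104), (0.11225619912147522, 0.0993674099445343), 81.13195037841797) 
 [[0.5967000126838684, -0.09120000153779984], [0.6948999762535095, -0.10660000145435333], [0.7121999859809875, 0.004399999976158142], [0.6140000224113464, 0.019700000062584877]]
rack 0.012 ((0.4532371461391449, -0.22029006481170654), (0.08046571165323257, 0.18631474673748016), 6.303576946258545) 
 [[0.40299999713897705, -0.13210000097751617], [0.4235000014305115, -0.3172999918460846], [0.5034999847412109, -0.3084999918937683], [0.4830000102519989, -0.12330000102519989]]
frame 0.028 ((0.43527543544769287, 0.22733387351036072), (0.10301147401332855, 0.15358524024486542), 68.48851013183594) 
 [[0.3449000120162964, 0.20759999752044678], [0.4878000020980835, 0.15129999816417694], [0.525600016117096, 0.24709999561309814], [0.38269999623298645, 0.3034000098705292]]
boardTL [ 0.6326469  -0.04094109  0.09      ]
boardTR [ 0.67451338 -0.0492977   0.09      ]
boardBR [ 0.67363164 -0.08666618  0.045     ]
```

{"name": "carry_out", "arguments": {
  "plan": [
    [[-0.04, -0.026, -0.007], [0, 0, 0.14]],
    [[-0.044, -0.02, -0.007], [0, 0, 0.14]],
    [[-0.045, -0.012, -0.007], [0, 0, 0.0]],
    [[-0.045, -0.012, -0.007], [0, 0, 0]],
    [[-0.045, -0.012, -0.007], [0, 0, 0]]
  ]
}}

```text
time_s: 0.6
ee_pos: [0.2967, 0.3355, 0.2853]
tcp_rot: [[-0.86, 0.511, -0.0], [0.511, 0.86, -0.0], [0.0, -0.0, -1.0]]
wrist_force: [0.3, 1.1, 0.8]
width: 0.0852
finger_force: 0.0
```

{"name": "carry_out", "arguments": {
  "plan": [
    [[-0.045, -0.012, -0.007], [0, 0, 0]],
    [[-0.045, -0.012, -0.007], [0, 0, 0]],
    [[0, 0, 0], [0, 0, 0]]
  ]
}}

```text
time_s: 0.9
ee_pos: [0.3639, 0.267, 0.2998]
tcp_rot: [[-0.856, 0.517, 0.001], [0.517, 0.856, -0.001], [-0.002, 0.0, -1.0]]
wrist_force: [-0.6, -0.1, -0.2]
width: 0.0857
finger_force: 0.0
```

Run:
```python
from h import *;from bench import env
s=env.read_state();c=cal(env,"wrist");a=env.camera("wrist");cv2.imwrite("pics/w1.png",a[:,:,::-1]);np.save("w1.npy",c,allow_pickle=True)
print(s["time_s"],s["ee_pos"],s["tcp_rot"].round(3),s["joints"].round(1))
```

```text
0.9 [0.36388336 0.26698934 0.299799  ] [[-0.856  0.517  0.001]
 [ 0.517  0.856 -0.001]
 [-0.002  0.    -1.   ]] [ 3.160e+01 -9.400e+00  8.660e+01 -1.000e-01  1.028e+02 -2.730e+01]
```

View pics/w1.png

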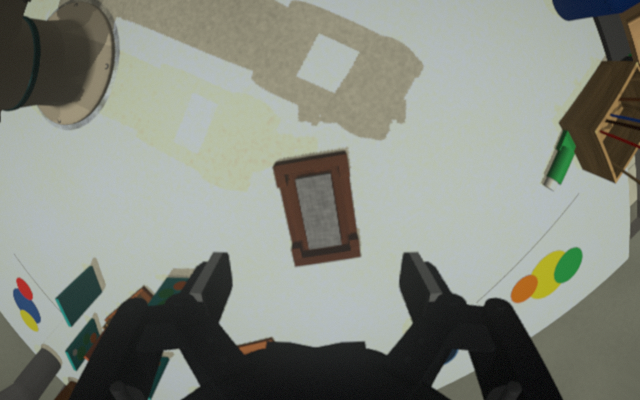

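The wrist view shows the frame at (318,207) with its grey bed inside. I'll measure it from this view and the top view, then move on to the rack.

```bash
cat >> h.py <<'E'
def sm(c): return c
def frame_pts(c,img,box):
    hsv=cv2.cvtColor(img,cv2.COLOR_BGR2HSV);x0,y0,x1,y1=box
    m=((hsv[...,1]>90)&((hsv[...,0]<20)|(hsv[...,0]>165)))|(img.max(2)<70)
    M=np.zeros(m.shape,np.uint8);M[y0:y1,x0:x1]=m[y0:y1,x0:x1]*255
    M=cv2.morphologyEx(cv2.morphologyEx(M,cv2.MORPH_CLOSE,np.ones((7,7))),cv2.MORPH_OPEN,np.ones((3,3)))
    return max(cv2.findContours(M,cv2.RETR_EXTERNAL,cv2.CHAIN_APPROX_NONE)[0],key=cv2.contourArea)[:,0]
def bed_pts(img,box):
    hsv=cv2.cvtColor(img,cv2.COLOR_BGR2HSV);x0,y0,x1,y1=box
    m=(hsv[...,1]<60)&(img.max(2)>70)&(img.max(2)<165);M=np.zeros(m.shape,np.uint8);M[y0:y1,x0:x1]=m[y0:y1,x0:x1]*255
    M=cv2.morphologyEx(M,cv2.MORPH_OPEN,np.ones((5,5)))
    return max(cv2.findContours(M,cv2.RETR_EXTERNAL,cv2.CHAIN_APPROX_NONE)[0],key=cv2.contourArea)[:,0]
E
python3 - <<'E'
from h import *;from bench import env
W=np.load("w1.npy",allow_pickle=True).item();w=cv2.imread("pics/w1.png");t=cv2.imread("pics/top.png");T=cal(env,"top")
R={}
for n,c,img,bf,bb in(("wrist",W,w,(262,138,370,275),(285,165,345,255)),("top",T,t,(155,215,250,315),(180,235,228,295))):
    p=frame_pts(c,img,bf)
    q=bed_pts(img,bb)
    for nm,P,z in(("rim",p,.028),("bed",q,.024)):
        P=P+0.
        r=cv2.minAreaRect(np.array([onz(c,x,z)[:2] for x in P],np.float32));print(n,nm,np.round(r[0],4),np.round(r[1],4),round(r[2],1))
        R[n,nm]=ray(c,(P.min(0)+P.max(0))/2)
# bed centre two-view height
q1=bed_pts(w,(285,165,345,255));q2=bed_pts(t,(180,235,228,295))
c1=cv2.minAreaRect(q1)[0];c2=cv2.minAreaRect(q2)[0];print("bed tri",tri([ray(W,c1),ray(T,c2)]))
E
```

```text
wrist rim [0.4327 0.2311] [0.0965 0.1576] 68.5
wrist bed [0.4359 0.2298] [0.0494 0.1097] 68.4
top rim [0.4353 0.2273] [0.103  0.1536] 68.5
top bed [0.3936 0.1825] [0.046  0.0243] 1.0
bed tri (array([0.41621141, 0.20747349, 0.00432555]), np.float64(0.030415476546196488))
```

{"name": "carry_out", "arguments": {
  "plan": [
    [[-0.01, -0.05, 0], [0, 0, 0.14]],
    [[0, -0.05, 0], [0, 0, 0.14]],
    [[0, -0.05, 0], [0, 0, 0.14]],
    [[0, -0.05, 0], [0, 0, 0.0]],
    [[-0.04, -0.02, 0], [0, 0, 0]]
  ]
}}

```text
time_s: 1.45
ee_pos: [0.239, 0.0785, 0.3001]
tcp_rot: [[-0.584, 0.812, 0.005], [0.812, 0.584, 0.002], [-0.001, 0.005, -1.0]]
wrist_force: [2.4, 0.0, 0.2]
width: 0.0856
finger_force: 0.0
```

{"name": "carry_out", "arguments": {
  "plan": [
    [[-0.045, 0.02, 0], [0, 0, 0.13]],
    [[-0.045, 0.02, 0], [0, 0, 0.13]],
    [[-0.045, 0.02, 0], [0, 0, 0.13]],
    [[-0.045, 0.02, 0], [0, 0, 0.12]],
    [[-0.045, 0.015, 0], [0, 0, 0]]
  ]
}}

```text
time_s: 1.95
ee_pos: [0.408, -0.0972, 0.2983]
tcp_rot: [[-0.103, 0.995, -0.001], [0.995, 0.103, 0.001], [0.001, -0.001, -1.0]]
wrist_force: [-0.3, 1.2, -0.1]
width: 0.0854
finger_force: 0.0
```

{"name": "carry_out", "arguments": {
  "plan": [
    [[-0.045, 0.01, 0], [0, 0, 0]],
    [[-0.03, 0.0, 0], [0, 0, 0]],
    [[0, 0, 0], [0, 0, 0]]
  ]
}}

```text
time_s: 2.25
ee_pos: [0.4247, -0.1719, 0.2978]
tcp_rot: [[-0.102, 0.995, -0.003], [0.995, 0.102, 0.001], [0.001, -0.003, -1.0]]
wrist_force: [0.4, 0.8, -0.2]
width: 0.0854
finger_force: 0.0
```

Run:
```python
from h import *;from bench import env
s=env.read_state();c=cal(env,"wrist");a=env.camera("wrist");cv2.imwrite("pics/w2.png",a[:,:,::-1]);np.save("w2.npy",c,allow_pickle=True)
print(s["time_s"],s["ee_pos"],s["tcp_rot"].round(3),s["joints"].round(1))
```

```text
2.25 [ 0.42469309 -0.17185895  0.29779238] [[-0.102  0.995 -0.003]
 [ 0.995  0.102  0.001]
 [ 0.001 -0.003 -1.   ]] [-26.6  -8.2  85.7  -0.  102.6 -32.5]
```

View pics/w2.png

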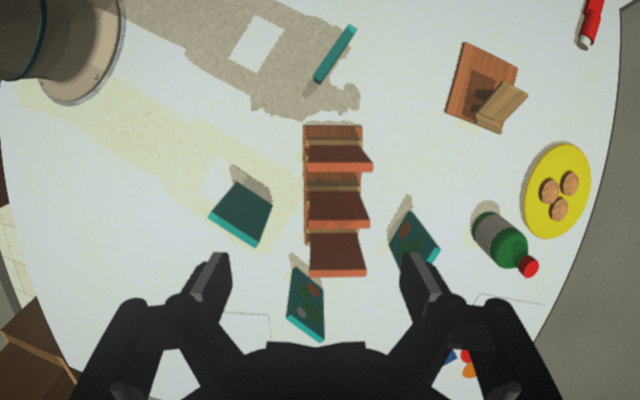

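The three bright top edges are at y≈166 (blue), 224 (yellow, x 308–370) and 272 (red). Turquoise tiles stand close by on both sides, at (240,213) and (415,237).

Run:
```python
from h import *;from bench import env
W=np.load("w2.npy",allow_pickle=True).item();w=cv2.imread("pics/w2.png");t=cv2.imread("pics/top.png");T=cal(env,"top")
def strips(img,box,vmin,c):
    x0,y0,x1,y1=box;hsv=cv2.cvtColor(img,cv2.COLOR_BGR2HSV)
    m=((hsv[...,0]<14)|(hsv[...,0]>172))&(hsv[...,1]>110)&(hsv[...,2]>vmin)
    M=np.zeros(m.shape,np.uint8);M[y0:y1,x0:x1]=m[y0:y1,x0:x1]*255
    M=cv2.morphologyEx(M,cv2.MORPH_OPEN,np.ones((3,3)))
    out=[]
    for k in cv2.findContours(M,cv2.RETR_EXTERNAL,cv2.CHAIN_APPROX_NONE)[0]:
        if cv2.contourArea(k)<40:continue
        r=cv2.minAreaRect(np.array([onz(c,p+0.,.132)[:2] for p in k[:,0]],np.float32))
        r0=cv2.minAreaRect(k);print(np.round(r0[0],1),np.round(r0[1],1),"->",np.round(r[0],4),np.round(r[1],4),round(r[2],1));out.append(r0[0])
    return out
for v in(150,165): print("wrist",v);strips(w,(295,140,385,285),v,W)
for v in(140,155): print("top",v);strips(t,(355,225,450,285),v,T)
print(np.round([w[224,340],w[210,340],w[272,340],w[240,312]],0).tolist(), t[253,405:412].tolist())
hsv=cv2.cvtColor(w,cv2.COLOR_BGR2HSV);m=((hsv[...,0]>75)&(hsv[...,0]<98)&(hsv[...,1]>120)).astype(np.uint8)*255
for k in cv2.findContours(m,cv2.RETR_EXTERNAL,cv2.CHAIN_APPROX_SIMPLE)[0]:
    if cv2.contourArea(k)>150:
        b=cv2.boundingRect(k); 
        if 180<b[0]<450: print("turq",b,[onz(W,(x,y),.12)[:2].round(3).tolist() for x,y in ((b[0],b[1]),(b[0]+b[2],b[1]+b[3]))])
```

```text
wrist 150
[337.5 273. ] [ 6. 55.] -> [ 0.4604 -0.2755] [0.0614 0.0081] 5.5
[339.  224.4] [ 8.  60.1] -> [ 0.4541 -0.2166] [0.062 0.009] 6.9
[337.5 169. ] [12. 67.] -> [ 0.4455 -0.1588] [0.0651 0.0121] 6.1
wrist 165
[337.5 273.2] [ 5.7 55.1] -> [ 0.4604 -0.2759] [0.0614 0.0075] 6.8
[328.5 224.5] [ 5. 11.] -> [ 0.4432 -0.2177] [0.0113 0.0056] 5.6
[356.5 224.5] [ 7. 25.] -> [ 0.472 -0.215] [0.026  0.0079] 5.3
[339.  167.5] [ 9. 64.] -> [ 0.4468 -0.1572] [0.0622 0.009 ] 6.1
top 140
top 155
[[61, 92, 164], [40, 52, 79], [68, 102, 183], [44, 56, 82]] [[19, 21, 35], [12, 19, 34], [18, 29, 57], [27, 45, 94], [29, 48, 109], [31, 48, 112], [26, 49, 107]]
turq (287, 314, 37, 28) [[0.407, -0.352], [0.46, -0.398]]
turq (209, 212, 49, 35) [[0.313, -0.223], [0.369, -0.259]]
turq (314, 25, 42, 56) [[0.409, -0.022], [0.454, -0.073]]
```

Run:
```python
from h import *;from bench import env
W=np.load("w2.npy",allow_pickle=True).item();w=cv2.imread("pics/w2.png");t=cv2.imread("pics/top.png");T=cal(env,"top")
hsv=cv2.cvtColor(t,cv2.COLOR_BGR2HSV)
m=((hsv[...,0]<14)|(hsv[...,0]>172))&(hsv[...,1]>110)&(t[...,2]>85);M=np.zeros(m.shape,np.uint8);M[225:285,355:450]=m[225:285,355:450]*255
M=cv2.morphologyEx(M,cv2.MORPH_OPEN,np.ones((5,2)))
for k in cv2.findContours(M,cv2.RETR_EXTERNAL,cv2.CHAIN_APPROX_NONE)[0]:
    if cv2.contourArea(k)>40:
        r=cv2.minAreaRect(k);print(np.round(r[0],1),np.round(r[1],1),round(r[2],1),onz(T,r[0],.132).round(4), [ (q,tri([ray(W,q),ray(T,r[0])])[0].round(4).tolist(),round(tri([ray(W,q),ray(T,r[0])])[1],4)) for q in ((339,224.4),)])
m=((hsv[...,0]>75)&(hsv[...,0]<98)&(hsv[...,1]>100)).astype(np.uint8)*255
for k in cv2.findContours(m,cv2.RETR_EXTERNAL,cv2.CHAIN_APPROX_NONE)[0]:
    if cv2.contourArea(k)>30:
        B=cv2.boxPoints(cv2.minAreaRect(k));print("turq",cv2.boundingRect(k),[onz(T,p,.12)[:2].round(3).tolist() for p in B])
o=np.hstack([cv2.resize(w[140:300,290:450],None,fx=2.5,fy=2.5),cv2.resize(t[180:340,355:515],None,fx=2.5,fy=2.5)])
cv2.imwrite("pics/c2.png",np.clip(o*1.5,0,255).astype(np.uint8))
```

```text
[382.5 256.1] [34.8  7.5] 81.9 [ 0.4439 -0.1607  0.132 ] [((339, 224.4), [0.4337, -0.1355, 0.3159], np.float64(0.0029))]
[411. 253.] [34.7  5.6] 83.9 [ 0.449  -0.2177  0.132 ] [((339, 224.4), [0.4513, -0.2164, 0.1343], np.float64(0.0025))]
[440.2 247.1] [30.7  4.3] 80.5 [ 0.4598 -0.2764  0.132 ] [((339, 224.4), [0.4866, -0.3614, -0.1921], np.float64(0.0086))]
turq (406, 293, 27, 31) [[0.326, -0.202], [0.379, -0.232], [0.365, -0.259], [0.312, -0.228]]
turq (311, 256, 28, 17) [[0.44, -0.017], [0.448, -0.021], [0.42, -0.075], [0.412, -0.071]]
turq (462, 248, 37, 26) [[0.418, -0.317], [0.462, -0.392], [0.436, -0.407], [0.392, -0.331]]
turq (409, 191, 39, 13) [[0.554, -0.221], [0.578, -0.223], [0.574, -0.301], [0.55, -0.299]]
```

View pics/c2.png

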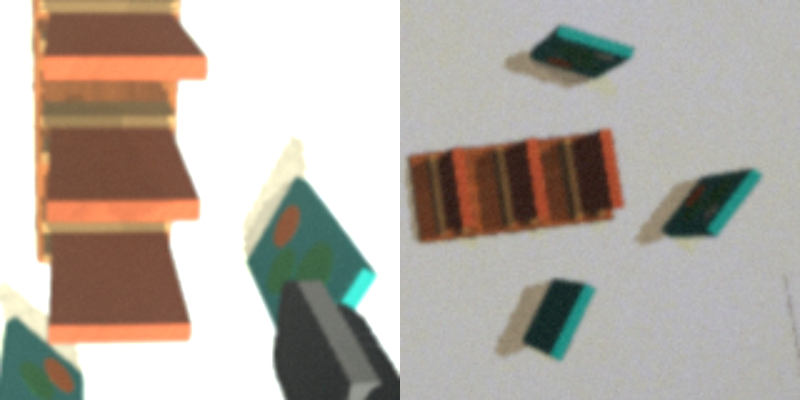

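The yellow tile's top triangulates to about (0.452, -0.2165, 0.133), which agrees with the given 0.132. The closest turquoise corner clears the fingers by about 17 mm, so I'm descending.

{"name": "carry_out", "arguments": {
  "plan": [
    [[-0.024, 0.012, 0.04], [0, 0, 0]],
    [[-0.023, 0.011, 0.04], [0, 0, 0]],
    [[0, 0, 0.03], [0, 0, 0]],
    [[0, 0, 0], [0, 0, 0]]
  ]
}}

```text
time_s: 2.7
ee_pos: [0.4506, -0.212, 0.1844]
tcp_rot: [[-0.105, 0.994, -0.008], [0.994, 0.105, 0.005], [0.006, -0.008, -1.0]]
wrist_force: [0.1, 0.7, -0.0]
width: 0.0851
finger_force: 0.0
```

Run:
```python
from h import *;from bench import env
s=env.read_state();c=cal(env,"wrist");a=env.camera("wrist")[:,:,::-1];cv2.imwrite("pics/w3.png",a);np.save("w3.npy",c,allow_pickle=True)
print(s["ee_pos"],s["tcp_rot"].round(3).tolist())
hsv=cv2.cvtColor(a.copy(),cv2.COLOR_BGR2HSV)
m=((hsv[...,0]<14)|(hsv[...,0]>172))&(hsv[...,1]>110)&(hsv[...,2]>150);M=m.astype(np.uint8)*255
M=cv2.morphologyEx(M,cv2.MORPH_OPEN,np.ones((3,3)))
for k in cv2.findContours(M,cv2.RETR_EXTERNAL,cv2.CHAIN_APPROX_NONE)[0]:
    if cv2.contourArea(k)>100:
        r=cv2.minAreaRect(np.array([onz(c,p+0.,.132)[:2] for p in k[:,0]],np.float32));print(cv2.boundingRect(k),np.round(r[0],4),np.round(r[1],4),round(r[2],1))
```

```text
[ 0.45062757 -0.21195299  0.18436965] [[-0.105, 0.994, -0.008], [0.994, 0.105, 0.005], [0.006, -0.008, -1.0]]
(158, 353, 31, 26) [ 0.3325 -0.3768] [0.0397 0.0303] 67.9
(276, 306, 87, 10) [ 0.4605 -0.2767] [0.0629 0.0088] 6.9
(577, 283, 18, 22) [ 0.7314 -0.2646] [0.0256 0.0263] 86.7
(303, 231, 66, 14) [ 0.4646 -0.2161] [0.0418 0.0093] 5.8
(334, 151, 23, 24) [ 0.4663 -0.1647] [0.0089 0.0191] 49.9
(474, 0, 83, 89) [ 0.5693 -0.0791] [0.0637 0.0569] 81.1
```

{"name": "carry_out", "arguments": {
  "plan": [
    [[-0.004, 0.003, 0.03], [0.005, 0.008, 0]],
    [[0, 0, 0.03], [0, 0, 0]],
    [[0, 0, 0.015], [0, 0, 0]],
    [[0, 0, 0.014], [0, 0, 0]],
    [[0, 0, 0], [0, 0, 0]]
  ]
}}

```text
time_s: 3.25
ee_pos: [0.4554, -0.217, 0.1005]
tcp_rot: [[-0.105, 0.994, -0.006], [0.994, 0.105, 0.008], [0.008, -0.005, -1.0]]
wrist_force: [-0.7, 0.4, -0.2]
width: 0.0852
finger_force: 0.0
```

{"name": "carry_out", "arguments": {
  "plan": [
    [[0, 0, 0], [0, 0, 0]],
    [[0, 0, 0], [0, 0, 0]],
    [[0, 0, 0], [0, 0, 0]]
  ],
  "jaw": 0.8
}}

```text
time_s: 3.55
ee_pos: [0.4558, -0.2181, 0.1016]
tcp_rot: [[-0.104, 0.995, -0.004], [0.995, 0.104, 0.006], [0.007, -0.003, -1.0]]
wrist_force: [-1.2, -0.1, 0.9]
width: 0.0684
finger_force: 0.3
```

{"name": "carry_out", "arguments": {
  "plan": [
    [[0, 0, 0], [0, 0, 0]],
    [[0, 0, 0], [0, 0, 0]]
  ],
  "jaw": 0.77
}}

```text
time_s: 3.75
ee_pos: [0.4553, -0.2179, 0.1006]
tcp_rot: [[-0.104, 0.995, -0.006], [0.995, 0.104, 0.007], [0.008, -0.005, -1.0]]
wrist_force: [-1.4, -0.9, 1.5]
width: 0.066
finger_force: 0.7
```

{"name": "carry_out", "arguments": {
  "plan": [
    [[0.001, -0.0015, 0], [0, 0, 0]],
    [[0, 0, 0], [0, 0, 0]]
  ],
  "jaw": 0.755
}}

```text
time_s: 3.95
ee_pos: [0.4536, -0.2168, 0.1002]
tcp_rot: [[-0.104, 0.995, -0.006], [0.995, 0.104, 0.008], [0.008, -0.005, -1.0]]
wrist_force: [-0.7, 0.0, -0.4]
width: 0.0646
finger_force: 0.0
```

{"name": "carry_out", "arguments": {
  "plan": [
    [[0, 0, 0], [0, 0, 0]],
    [[0, 0, 0], [0, 0, 0]]
  ],
  "jaw": 0.745
}}

```text
time_s: 4.15
ee_pos: [0.4537, -0.2169, 0.1003]
tcp_rot: [[-0.104, 0.995, -0.006], [0.995, 0.104, 0.008], [0.008, -0.005, -1.0]]
wrist_force: [-1.6, 0.5, 1.3]
width: 0.0638
finger_force: 13.0
```

{"name": "carry_out", "arguments": {
  "plan": [
    [[0, 0, 0], [0, 0, 0]],
    [[0, 0, 0], [0, 0, 0]]
  ],
  "jaw": 0.7465
}}

```text
time_s: 4.35
ee_pos: [0.4537, -0.2169, 0.1003]
tcp_rot: [[-0.104, 0.995, -0.006], [0.995, 0.104, 0.008], [0.008, -0.005, -1.0]]
wrist_force: [-0.5, 0.9, 0.5]
width: 0.064
finger_force: 13.0
```

{"name": "carry_out", "arguments": {
  "plan": [
    [[0, 0, 0], [0, 0, 0]],
    [[0, 0, 0], [0, 0, 0]]
  ],
  "jaw": 0.748
}}

```text
time_s: 4.55
ee_pos: [0.4537, -0.2169, 0.1003]
tcp_rot: [[-0.104, 0.995, -0.006], [0.995, 0.104, 0.008], [0.008, -0.005, -1.0]]
wrist_force: [-0.3, 0.0, 0.8]
width: 0.0642
finger_force: 7.8
```

{"name": "carry_out", "arguments": {
  "plan": [
    [[0, 0, -0.01], [0, 0, 0]],
    [[0, 0, -0.015], [0, 0, 0]],
    [[0, 0, -0.015], [0, 0, 0]],
    [[0, 0, -0.01], [0, 0, 0]],
    [[0, 0, 0], [0, 0, 0]]
  ]
}}

```text
time_s: 5.05
ee_pos: [0.4547, -0.2177, 0.1522]
tcp_rot: [[-0.104, 0.995, -0.003], [0.995, 0.104, 0.006], [0.006, -0.002, -1.0]]
wrist_force: [0.2, 0.0, -1.2]
width: 0.0641
finger_force: 7.7
```

Run:
```python
from h import *;from bench import env
a=env.camera("side")[:,:,::-1];t=env.camera("top")[:,:,::-1]
cv2.imwrite("pics/s3.png",a);cv2.imwrite("pics/t3.png",t)
s=env.read_state();print(s["finger_force"],s["width"],s["joints"].round(1))
```

```text
7.662959396839142 0.06407570080688586 [-29.9   3.   91.8   0.2  85.7 -35.9]
```

{"name": "carry_out", "arguments": {
  "plan": [
    [[0, 0, -0.02], [0, 0, 0]],
    [[0, 0, -0.025], [0, 0, 0]],
    [[0, 0, -0.025], [0, 0, 0]],
    [[0, 0, -0.025], [0, 0, 0]],
    [[0, 0, -0.01], [0, 0, 0]]
  ]
}}

```text
time_s: 5.65
ee_pos: [0.4549, -0.2183, 0.2569]
tcp_rot: [[-0.104, 0.995, -0.004], [0.995, 0.104, 0.006], [0.007, -0.003, -1.0]]
wrist_force: [0.1, 0.1, -1.5]
width: 0.064
finger_force: 7.7
```

Run:
```python
from h import *;from bench import env
T=cal(env,"top");S=cal(env,"side");W2=np.load("w2.npy",allow_pickle=True).item();W3=np.load("w3.npy",allow_pickle=True).item()
V={"top":(T,"pics/top.png",(285,135,355,205)),"side":(S,"pics/side.png",(325,172,402,235)),"w2":(W2,"pics/w2.png",(430,30,540,145)),}
Bd={}
for n,(c,f,(x0,y0,x1,y1)) in V.items():
    i=cv2.imread(f);hsv=cv2.cvtColor(i,cv2.COLOR_BGR2HSV)
    m=(hsv[...,1]>85)&((hsv[...,0]<25)|(hsv[...,0]>170));M=np.zeros(m.shape,np.uint8);M[y0:y1,x0:x1]=m[y0:y1,x0:x1]*255
    M=cv2.morphologyEx(M,cv2.MORPH_OPEN,np.ones((3,3)));k=max(cv2.findContours(M,cv2.RETR_EXTERNAL,cv2.CHAIN_APPROX_NONE)[0],key=cv2.contourArea)[:,0]
    w=np.array([onz(c,p+0.,.01)[:2] for p in k],np.float32);r=cv2.minAreaRect(w);print(n,np.round(r[0],4),np.round(r[1],4),round(r[2],1))
    # straight hull corners
    h=cv2.approxPolyDP(cv2.convexHull(w),.008,True)[:,0];print("  hull",h.round(3).tolist())
    b=(M>0)&(hsv[...,0]>10)&(hsv[...,2]>(95 if n=="top" else 110));print("  hue",np.percentile(hsv[...,0][M>0],[5,50,95]),b.sum())
A=[]
for n,f,q,s in(("top","pics/top.png",(290,140,350,200),6),("side","pics/side.png",(325,170,400,235),5),("w2","pics/w2.png",(440,35,530,140),4)):
    i=cv2.imread(f)[q[1]:q[3],q[0]:q[2]];i=cv2.resize(i,None,fx=s,fy=s,interpolation=cv2.INTER_CUBIC);i=np.clip(i*1.4,0,255).astype(np.uint8);A.append(i)
H=max(a.shape[0] for a in A);A=[cv2.copyMakeBorder(a,0,H-a.shape[0],0,0,0) for a in A];o=np.hstack(A);o=cv2.resize(o,None,fx=.72,fy=.72);print(o.shape,[a.shape for a in A]);cv2.imwrite("pics/c3.png",o)
```

```text
top [ 0.6545 -0.0436] [0.1127 0.0993] 81.3
  hull [[0.7099999785423279, 0.004000000189989805], [0.6140000224113464, 0.017000000923871994], [0.6000000238418579, -0.08799999952316284], [0.6940000057220459, -0.10000000149011612]]
  hue [ 9. 10. 16.] 299
side [ 0.6707 -0.0397] [0.1256 0.1358] 81.0
  hull [[0.746999979019165, 0.007000000216066837], [0.7120000123977661, 0.017000000923871994], [0.6159999966621399, 0.014999999664723873], [0.5950000286102295, -0.08799999952316284], [0.6840000152587891, -0.10400000214576721]]
  hue [11. 12. 18.] 999
w2 [ 0.6693 -0.0451] [0.1083 0.1302] 81.3
  hull [[0.6140000224113464, 0.01600000075995922], [0.5989999771118164, -0.08799999952316284], [0.6959999799728394, -0.10100000351667404], [0.7350000143051147, -0.032999999821186066], [0.7049999833106995, 0.004000000189989805]]
  hue [12. 12. 18.] 3555
(302, 788, 3) [(420, 360, 3), (420, 375, 3), (420, 360, 3)]
```

View pics/c3.png

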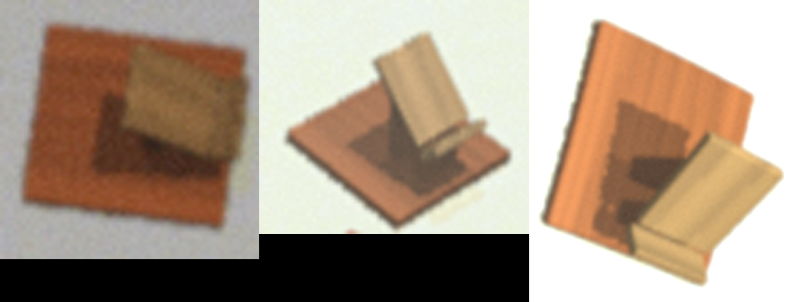

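Run:
```python
from h import *;from bench import env
T=cal(env,"top");S=cal(env,"side");W=np.load("w2.npy",allow_pickle=True).item()
t=lambda x,y:ray(T,(x/4.32+290,y/4.32+140)); s=lambda x,y:ray(S,((x-259)/3.6+325,y/3.6+170)); w=lambda x,y:ray(W,((x-529)/2.88+440,y/2.88+35))
lo=tri([t(124,125),s(375,60),w(709,133)]);hi=tri([t(140,43),s(428,33),w(781,175)]);print(lo,hi)
m=(lo[0]+hi[0])/2;d=hi[0]-lo[0];print("top end mid",m,"yaw",np.degrees(np.arctan2(d[1],d[0])),np.linalg.norm(d))
C=np.array([.6545,-.0425,0]);y=np.radians(-8.6);R=np.array([[np.cos(y),-np.sin(y),0],[np.sin(y),np.cos(y),0],[0,0,1]])
for p in((-.022,.0003,.09),(.022,.0003,.09)):print(C+R@np.array(p))
for n,z in(("base",.01),):
    for pts in([[.71,.004],[.614,.017],[.6,-.088],[.694,-.1]],[[.712,.017],[.616,.015],[.595,-.088],[.684,-.104]],[[.705,.004],[.614,.016],[.599,-.088],[.696,-.101]]):
        pts=np.array(pts);print(((pts)-C[:2])@R[:2,:2])
```

```text
(array([ 0.63577095, -0.0369823 ,  0.08645261]), np.float64(0.0008939650359847653)) (array([ 0.67773504, -0.04565427,  0.08723447]), np.float64(0.0008732793386102804))
top end mid [ 0.65675299 -0.04131829  0.08684354] yaw -11.67593237796027 0.04285789635964909
[ 0.63279222 -0.0389136   0.09      ]
[ 0.6762975  -0.04549315  0.09      ]
[[ 0.04792259  0.05427638]
 [-0.04894199  0.05277482]
 [-0.04708336 -0.05313809]
 [ 0.04765416 -0.05094685]]
[[ 0.04795614  0.06742929]
 [-0.0466654   0.05109638]
 [-0.05202715 -0.05388577]
 [ 0.03836474 -0.05639722]]
[[ 0.0429788   0.05352871]
 [-0.04879245  0.05178607]
 [-0.04807212 -0.05328763]
 [ 0.04978121 -0.05163653]]
```

```bash
cat >> h.py <<'E'
from scipy.spatial.transform import Rotation as Ro, Slerp
def plan(s,p1,R1,n):
    p0=np.array(s["ee_pos"]);R0=np.array(s["tcp_rot"]);K=Slerp([0,1],Ro.from_matrix([R0,R1]));P=[p0+(p1-p0)*i/n for i in range(n+1)]
    A=K(np.linspace(0,1,n+1)).as_matrix()
    for i in range(n):
        sh=A[i].T@(P[i+1]-P[i]);tu=Ro.from_matrix(A[i].T@A[i+1]).as_rotvec();print([np.round(sh,4).tolist(),np.round(tu,3).tolist()])
EC=np.array([.655,-.042,0]);ER=Ro.from_euler("z",-8.5,degrees=True).as_matrix()
k=.5**.5;u=ER@[0,k,k];n_=ER@[0,-k,k];ex=ER@[1,0,0]
CORNER=EC+ER@[0,-.045,.045]
R_lean=np.c_[-n_,ex,-u]   # tool x,y,z with tile in line with the tool
R_re=np.c_[u,ex,-n_]    # square to the board
E
python3 - <<'E'
from h import *;from bench import env
s=env.read_state();C=CORNER+.060*u+.005*n_;print(C, CORNER)
tgt=C+.0283*u
pre=tgt+.03*n_+.03*u;print("tgt",tgt,"pre",pre, np.linalg.det(R_lean))
hi=pre+[0,0,.10]
plan(s,hi,R_lean,9)
E
```

```text
[ 0.65409701 -0.04804202  0.09096194] [ 0.64834858 -0.08650571  0.045     ]
tgt [ 0.65705485 -0.02825071  0.11097306] pre [ 0.65705485 -0.02825071  0.15339947] 1.0000000000000002
[[0.0187, 0.0245, 0.0004], [0.011, -0.087, 0.027]]
[[0.0193, 0.024, -0.0015], [0.011, -0.087, 0.027]]
[[0.0197, 0.0235, -0.0034], [0.011, -0.087, 0.027]]
[[0.0199, 0.0229, -0.0054], [0.011, -0.087, 0.027]]
[[0.02, 0.0223, -0.0074], [0.011, -0.087, 0.027]]
[[0.0198, 0.0217, -0.0094], [0.011, -0.087, 0.027]]
[[0.0195, 0.021, -0.0113], [0.011, -0.087, 0.027]]
[[0.019, 0.0204, -0.0132], [0.011, -0.087, 0.027]]
[[0.0183, 0.0197, -0.0151], [0.011, -0.087, 0.027]]
```

{"name": "carry_out", "arguments": {
  "plan": [
    [[0.019, 0.0245, 0.0], [0.011, -0.087, 0.027]],
    [[0.019, 0.024, -0.002], [0.011, -0.087, 0.027]],
    [[0.02, 0.0235, -0.003], [0.011, -0.087, 0.027]],
    [[0.02, 0.023, -0.005], [0.011, -0.087, 0.027]],
    [[0.02, 0.022, -0.007], [0.011, -0.087, 0.027]]
  ]
}}

```text
time_s: 6.15
ee_pos: [0.5672, -0.1112, 0.2516]
tcp_rot: [[0.022, 0.999, -0.045], [0.907, -0.039, -0.419], [-0.42, -0.031, -0.907]]
wrist_force: [0.1, -1.7, -1.1]
width: 0.0638
finger_force: 7.4
```

{"name": "carry_out", "arguments": {
  "plan": [
    [[0.02, 0.022, -0.009], [0.011, -0.087, 0.027]],
    [[0.0195, 0.021, -0.011], [0.011, -0.087, 0.027]],
    [[0.019, 0.02, -0.013], [0.011, -0.087, 0.027]],
    [[0.018, 0.02, -0.015], [0.011, -0.087, 0.027]],
    [[0, 0, 0], [0, 0, 0]]
  ]
}}

```text
time_s: 6.65
ee_pos: [0.6579, -0.0246, 0.2414]
tcp_rot: [[0.091, 0.989, -0.115], [0.702, -0.146, -0.698], [-0.707, -0.018, -0.707]]
wrist_force: [-0.7, 0.5, -3.3]
width: 0.0639
finger_force: 7.3
```

Run:
```python
from h import *;from bench import env
s=env.read_state();c=cal(env,"wrist")
a=env.camera("wrist")[:,:,::-1];b=env.camera("side")[:,:,::-1];cv2.imwrite("pics/w4.png",a);cv2.imwrite("pics/s4.png",b);np.save("w4.npy",c,allow_pickle=True)
o=np.hstack([cv2.resize(a,None,fx=.75,fy=.75),cv2.resize(b[100:300,270:530],None,fx=1.2,fy=1.2)[:300]] if 0 else [a[:,100:500],b[0:400,230:530]]);print(o.shape)
cv2.imwrite("pics/c4.png",o);print(s["joints"].round(1),s["finger_force"],s["width"],s["ee_pos"]);
C=CORNER+.060*u+.005*n_;plan(s,C+.0283*u+.03*n_+.03*u,R_lean,4)
```

```text
(400, 700, 3)
[  9.9  35.   50.8 -44.1 106.6   9.5] 7.291627898812294 0.06394483141028934 [ 0.65789573 -0.02458018  0.24140496]
[[0.0149, 0.0003, 0.0162], [-0.003, -0.0, 0.003]]
[[0.0149, 0.0002, 0.0162], [-0.003, -0.0, 0.003]]
[[0.0149, 0.0001, 0.0162], [-0.003, -0.0, 0.003]]
[[0.0149, 0.0, 0.0162], [-0.003, -0.0, 0.003]]
```

View pics/c4.png

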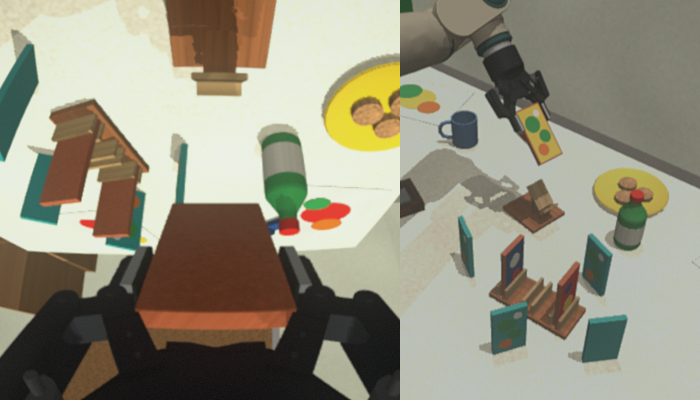

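The tile is held with its painted face outward, side view (540,135). In the wrist view its back runs from the far edge at (315,205) to the near edge at (315,310). I'll check its angle in the hand.

Run:
```python
from h import *;from bench import env
s=env.read_state();c=np.load("w4.npy",allow_pickle=True).item();R=s["tcp_rot"];p=s["ee_pos"]
for q in((272,204),(358,204),(395,311),(237,311),(395,325),(237,328)):
    o,d=ray(c,q);o=R.T@(o-p);d=R.T@d
    print(q,[np.round(o+d*(X-o[0])/d[0],4).tolist() for X in(.005,)])
```

```text
(272, 204) [[0.005, -0.0325, 0.1003]]
(358, 204) [[0.005, 0.0342, 0.1017]]
(395, 311) [[0.005, 0.0344, -0.0249]]
(237, 311) [[0.005, -0.0308, -0.0256]]
(395, 325) [[0.005, 0.0326, -0.0335]]
(237, 328) [[0.005, -0.0286, -0.0358]]
```

{"name": "carry_out", "arguments": {
  "plan": [
    [[0.015, 0, 0.016], [-0.003, 0, 0.003]],
    [[0.015, 0, 0.016], [-0.003, 0, 0.003]],
    [[0.015, 0, 0.016], [-0.003, 0, 0.003]],
    [[0.015, 0, 0.016], [-0.003, 0, 0.003]],
    [[0, 0, 0], [0, 0, 0]]
  ]
}}

```text
time_s: 7.25
ee_pos: [0.6548, -0.0324, 0.1602]
tcp_rot: [[0.113, 0.988, -0.103], [0.701, -0.153, -0.696], [-0.704, 0.007, -0.71]]
wrist_force: [-1.0, 0.1, -2.3]
width: 0.0638
finger_force: 7.3
```

Run:
```python
from h import *;from bench import env
s=env.read_state();c=cal(env,"wrist");a=env.camera("wrist")[:,:,::-1];cv2.imwrite("pics/w5.png",a);np.save("w5.npy",c,allow_pickle=True)
print(s["ee_pos"],s["joints"].round(1),s["wrist_force"],s["finger_force"])
C=CORNER+.060*u+.005*n_;e=s["ee_pos"]-C;print("rel u,n,ex",e@u,e@n_,e@ex);plan(s,C+.0283*u+.03*n_+.03*u,R_lean,1)
```

```text
[ 0.65476957 -0.03238607  0.16023344] [  9.3  36.6  57.8 -42.8  99.2  16.4] [-0.97293884  0.07291351 -2.27471729] 7.271585091948509
rel u,n,ex 0.06000146800774838 0.03796322105154821 -0.0016489242752720428
[[0.008, 0.0016, 0.0017], [0.001, -0.005, -0.008]]
```

View pics/w5.png

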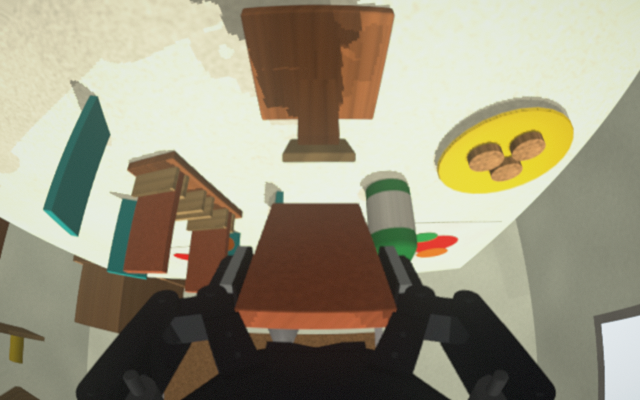

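{"name": "carry_out", "arguments": {
  "plan": [
    [[0.012, 0.001, 0.004], [0.001, -0.005, -0.008]],
    [[0.012, 0, 0.006], [0, 0, 0]],
    [[0.006, 0, 0.006], [0, 0, 0]],
    [[0, 0, 0.003], [0, 0, 0]],
    [[0, 0, 0], [0, 0, 0]]
  ]
}}

```text
time_s: 7.8
ee_pos: [0.6587, -0.0238, 0.1276]
tcp_rot: [[0.107, 0.989, -0.101], [0.698, -0.146, -0.701], [-0.708, 0.004, -0.707]]
wrist_force: [0.3, -0.1, -1.4]
width: 0.0639
finger_force: 7.3
```

```bash
cat > q.py <<'E'
from h import *;from bench import env
s=env.read_state();C=CORNER+.060*u+.005*n_;e=s["ee_pos"]-C;f=s["wrist_force"]
print("t",s["time_s"],"rel u,n,ex",np.round([e@u,e@n_,e@ex],4),"F u,n,ex",np.round([f@u,f@n_,f@ex],1),"ff",s["finger_force"],"rot err",Ro.from_matrix(s["tcp_rot"].T@R_lean).as_rotvec().round(3),Ro.from_matrix(s["tcp_rot"].T@R_re).as_rotvec().round(3))
E
python3 q.py
```

```text
t 7.8 rel u,n,ex [0.0434 0.0085 0.001 ] F u,n,ex [-1.  -0.9  0.3] ff 7.301368340849876 rot err [ 0.004  0.001 -0.002] [0.005 1.572 0.002]
```

{"name": "carry_out", "arguments": {
  "plan": [
    [[0.0, -0.001, 0.003], [0, 0, 0]],
    [[0, 0, 0.002], [0, 0, 0]],
    [[0, 0, 0], [0, 0, 0]]
  ]
}}

```text
time_s: 8.1
ee_pos: [0.6574, -0.0272, 0.1248]
tcp_rot: [[0.108, 0.989, -0.1], [0.699, -0.147, -0.7], [-0.707, 0.006, -0.707]]
wrist_force: [0.7, -0.5, -1.7]
width: 0.0637
finger_force: 7.3
```

{"name": "carry_out", "arguments": {
  "plan": [
    [[0.0, 0, 0.002], [0, 0, 0]],
    [[0, 0, 0.001], [0, 0, 0]],
    [[0, 0, 0], [0, 0, 0]]
  ]
}}

```text
time_s: 8.4
ee_pos: [0.6571, -0.0291, 0.1225]
tcp_rot: [[0.107, 0.989, -0.1], [0.699, -0.146, -0.7], [-0.707, 0.005, -0.707]]
wrist_force: [0.2, -1.1, -1.2]
width: 0.064
finger_force: 7.3
```

```bash
python3 q.py
python3 - <<'E'
from h import *;from bench import env
a=env.camera("wrist")[:,:,::-1];b=env.camera("side")[:,:,::-1];
o=np.hstack([cv2.resize(a[80:280,200:440],None,fx=1.6,fy=1.6),cv2.resize(b[140:260,310:430],None,fx=2.66,fy=2.66)[:320]]);cv2.imwrite("pics/c6.png",np.clip(o*1.3,0,255).astype(np.uint8));print(o.shape)
E
```

```text
t 8.4 rel u,n,ex [0.0359 0.0087 0.0002] F u,n,ex [-1.6 -0.1  0.4] ff 7.327044904232025 rot err [ 0.005  0.    -0.003] [0.006 1.571 0.002]Traceback (most recent call last):
  File "<stdin>", line 3, in <module>
    return _nx.concatenate(arrs, 1, dtype=dtype, casting=casting)
           ~~~~~~~~~~~~~~~^^^^^^^^^^^^^^^^^^^^^^^^^^^^^^^^^^^^^^^
ValueError: all the input array dimensions except for the concatenation axis must match exactly, but along dimension 0, the array at index 0 has size 320 and the array at index 1 has size 319
```

{"name": "carry_out", "arguments": {
  "plan": [
    [[0.0, 0, 0.0015], [0, 0, 0]],
    [[0, 0, 0.001], [0, 0, 0]],
    [[0, 0, 0], [0, 0, 0]]
  ]
}}

```text
time_s: 8.8
ee_pos: [0.6568, -0.0308, 0.1206]
tcp_rot: [[0.107, 0.989, -0.1], [0.699, -0.146, -0.7], [-0.707, 0.005, -0.707]]
wrist_force: [-0.3, 0.3, -2.1]
width: 0.0633
finger_force: 7.3
```

{"name": "carry_out", "arguments": {
  "plan": [
    [[0.0, 0, 0.0015], [0, 0, 0]],
    [[0, 0, 0.0005], [0, 0, 0]],
    [[0, 0, 0], [0, 0, 0]]
  ]
}}

```text
time_s: 9.1
ee_pos: [0.6567, -0.0322, 0.1193]
tcp_rot: [[0.107, 0.989, -0.1], [0.699, -0.146, -0.7], [-0.707, 0.005, -0.707]]
wrist_force: [0.7, 0.6, -1.0]
width: 0.0643
finger_force: 7.3
```

```bash
python3 q.py
```

```text
t 9.1 rel u,n,ex [0.0314 0.0087 0.0002] F u,n,ex [-0.2 -1.2  0.6] ff 7.327464446425438 rot err [ 0.005  0.    -0.003] [0.006 1.571 0.002]
```

{"name": "carry_out", "arguments": {
  "plan": [
    [[0.003, 0, 0], [0, 0, 0]],
    [[0.0, 0, 0.001], [0, 0, 0]],
    [[0, 0, 0.0], [0, 0, 0]]
  ]
}}

```text
time_s: 9.4
ee_pos: [0.6568, -0.0306, 0.1163]
tcp_rot: [[0.107, 0.989, -0.1], [0.699, -0.146, -0.7], [-0.707, 0.005, -0.707]]
wrist_force: [1.0, -0.3, -1.5]
width: 0.064
finger_force: 7.3
```

{"name": "carry_out", "arguments": {
  "plan": [
    [[0.0, 0, 0.001], [0, 0, 0]],
    [[0, 0, 0.0], [0, 0, 0]]
  ]
}}

```text
time_s: 9.6
ee_pos: [0.6568, -0.0315, 0.1158]
tcp_rot: [[0.107, 0.989, -0.1], [0.699, -0.146, -0.7], [-0.707, 0.005, -0.707]]
wrist_force: [0.1, -1.0, -0.6]
width: 0.064
finger_force: 7.3
```

{"name": "carry_out", "arguments": {
  "plan": [
    [[0.0, 0, 0.001], [0, 0, 0]],
    [[0, 0, 0.0], [0, 0, 0]]
  ]
}}

```text
time_s: 9.8
ee_pos: [0.6567, -0.0322, 0.1151]
tcp_rot: [[0.107, 0.989, -0.1], [0.699, -0.146, -0.7], [-0.707, 0.005, -0.707]]
wrist_force: [-1.0, -0.7, -1.7]
width: 0.0638
finger_force: 7.3
```

```bash
python3 q.py
```

```text
t 9.8 rel u,n,ex [0.0284 0.0057 0.0002] F u,n,ex [-1.8 -0.6 -0.9] ff 7.32738621532917 rot err [ 0.005  0.    -0.003] [0.006 1.571 0.002]
```

{"name": "carry_out", "arguments": {
  "plan": [
    [[0.0, 0, 0.001], [0, 0, 0]],
    [[0, 0, 0.0], [0, 0, 0]]
  ]
}}

```text
time_s: 10.0
ee_pos: [0.6567, -0.0326, 0.1148]
tcp_rot: [[0.107, 0.989, -0.099], [0.699, -0.146, -0.7], [-0.707, 0.006, -0.707]]
wrist_force: [-0.5, 1.8, 0.0]
width: 0.0639
finger_force: 7.5
```

{"name": "carry_out", "arguments": {
  "plan": [
    [[0.0, 0, 0.001], [0, 0, 0]],
    [[0, 0, 0.0], [0, 0, 0]]
  ]
}}

```text
time_s: 10.2
ee_pos: [0.6568, -0.0328, 0.1148]
tcp_rot: [[0.108, 0.989, -0.098], [0.699, -0.146, -0.7], [-0.707, 0.007, -0.707]]
wrist_force: [-1.5, 4.6, 3.8]
width: 0.0638
finger_force: 8.1
```

```bash
python3 q.py
```

```text
t 10.2 rel u,n,ex [0.0278 0.006  0.0005] F u,n,ex [ 5.8 -0.4 -2.2] ff 8.090950101613998 rot err [ 0.006 -0.    -0.003] [0.008 1.571 0.002]
```

{"name": "carry_out", "arguments": {
  "plan": [
    [[0.002, 0, -0.001], [0, 0, 0]],
    [[0.001, 0, 0], [0, 0, 0]],
    [[0, 0, 0.0], [0, 0, 0]]
  ]
}}

```text
time_s: 10.5
ee_pos: [0.6571, -0.0306, 0.1126]
tcp_rot: [[0.107, 0.989, -0.099], [0.699, -0.146, -0.7], [-0.707, 0.006, -0.707]]
wrist_force: [0.6, 1.8, 2.1]
width: 0.0639
finger_force: 7.6
```

{"name": "carry_out", "arguments": {
  "plan": [
    [[0.001, 0, 0], [0, 0, 0]],
    [[0, 0, 0.0], [0, 0, 0]]
  ]
}}

```text
time_s: 10.7
ee_pos: [0.6572, -0.0299, 0.1119]
tcp_rot: [[0.107, 0.989, -0.099], [0.699, -0.146, -0.7], [-0.707, 0.006, -0.707]]
wrist_force: [0.0, 2.6, 3.0]
width: 0.0641
finger_force: 7.6
```

```bash
python3 q.py
```

```text
t 10.7 rel u,n,ex [0.0278 0.0018 0.0004] F u,n,ex [ 4.   0.3 -0.4] ff 7.614721208810806 rot err [ 0.005  0.    -0.003] [0.007 1.571 0.002]
```

{"name": "carry_out", "arguments": {
  "plan": [
    [[0.001, 0, 0], [0, 0, 0]],
    [[0, 0, 0.0], [0, 0, 0]]
  ]
}}

```text
time_s: 10.9
ee_pos: [0.6573, -0.0292, 0.111]
tcp_rot: [[0.107, 0.989, -0.099], [0.699, -0.146, -0.7], [-0.707, 0.006, -0.707]]
wrist_force: [0.5, 1.9, 3.2]
width: 0.0638
finger_force: 7.6
```

{"name": "carry_out", "arguments": {
  "plan": [
    [[0.001, 0, 0], [0, 0, 0]],
    [[0, 0, 0.0], [0, 0, 0]]
  ]
}}

```text
time_s: 11.1
ee_pos: [0.6574, -0.0285, 0.1102]
tcp_rot: [[0.107, 0.989, -0.099], [0.699, -0.146, -0.7], [-0.707, 0.006, -0.707]]
wrist_force: [0.6, 2.6, 3.4]
width: 0.0637
finger_force: 7.6
```

```bash
python3 q.py
```

```text
t 11.1 rel u,n,ex [ 0.0276 -0.0004  0.0003] F u,n,ex [4.3 0.6 0.2] ff 7.5678496062755585 rot err [ 0.005  0.    -0.003] [0.006 1.571 0.002]
```

{"name": "carry_out", "arguments": {
  "plan": [
    [[0.001, 0, 0], [0, 0, 0]],
    [[0, 0, 0.0], [0, 0, 0]]
  ]
}}

```text
time_s: 11.3
ee_pos: [0.6574, -0.0278, 0.1094]
tcp_rot: [[0.107, 0.989, -0.099], [0.699, -0.146, -0.7], [-0.707, 0.006, -0.707]]
wrist_force: [1.6, 2.8, 2.6]
width: 0.064
finger_force: 7.5
```

{"name": "carry_out", "arguments": {
  "plan": [
    [[0.001, 0, 0], [0, 0, 0]],
    [[0, 0, 0.0], [0, 0, 0]]
  ]
}}

```text
time_s: 11.5
ee_pos: [0.6575, -0.0275, 0.1092]
tcp_rot: [[0.108, 0.989, -0.1], [0.698, -0.147, -0.701], [-0.708, 0.006, -0.706]]
wrist_force: [-0.9, 0.9, 4.6]
width: 0.0639
finger_force: 7.5
```

```bash
python3 q.py
```

```text
t 11.5 rel u,n,ex [ 0.0276 -0.0018  0.0003] F u,n,ex [ 3.8  2.8 -1.1] ff 7.510548010468483 rot err [ 0.005  0.001 -0.003] [6.000e-03 1.572e+00 1.000e-03]
```

{"name": "carry_out", "arguments": {
  "plan": [
    [[0, 0, 0], [0, 0, 0]],
    [[0, 0, 0], [0, 0, 0]],
    [[0, 0, 0], [0, 0, 0]]
  ],
  "jaw": 0.77
}}

```text
time_s: 11.8
ee_pos: [0.6572, -0.0273, 0.1081]
tcp_rot: [[0.107, 0.989, -0.101], [0.699, -0.146, -0.7], [-0.707, 0.004, -0.707]]
wrist_force: [0.1, -0.2, -0.6]
width: 0.0658
finger_force: 0.0
```

{"name": "carry_out", "arguments": {
  "plan": [
    [[0, 0, 0], [0, 0, 0]],
    [[0, 0, 0], [0, 0, 0]],
    [[0, 0, 0], [0, 0, 0]],
    [[0, 0, 0], [0, 0, 0]]
  ],
  "jaw": 1.0
}}

```text
time_s: 12.2
ee_pos: [0.6575, -0.0272, 0.1088]
tcp_rot: [[0.107, 0.989, -0.1], [0.699, -0.146, -0.7], [-0.707, 0.005, -0.707]]
wrist_force: [-0.3, -0.3, -0.1]
width: 0.0855
finger_force: 0.0
```

{"name": "carry_out", "arguments": {
  "plan": [
    [[0, 0, -0.005], [0, 0, 0]],
    [[0, 0, -0.01], [0, 0, 0]],
    [[0, 0, -0.02], [0, 0, 0]],
    [[0, 0, -0.025], [0, 0, 0]],
    [[0, 0, -0.02], [0, 0, 0]]
  ]
}}

```text
time_s: 12.7
ee_pos: [0.6658, 0.0303, 0.1673]
tcp_rot: [[0.108, 0.989, -0.098], [0.699, -0.146, -0.7], [-0.707, 0.007, -0.707]]
wrist_force: [0.1, -0.0, 0.1]
width: 0.0851
finger_force: 0.0
```

```bash
python3 q.py;python3 - <<'E'
from h import *;from bench import env
s=env.read_state();C=CORNER+.060*u+.005*n_
Rm=Slerp([0,1],Ro.from_matrix([s["tcp_rot"],R_re]))(.5).as_matrix()
plan(s,C+.115*u+.11*n_,Rm,6);s2=dict(s,ee_pos=C+.115*u+.11*n_,tcp_rot=Rm);plan(s2,C+.12*n_,R_re,6)
b=env.camera("side")[:,:,::-1];cv2.imwrite("pics/s6.png",b)
h=cv2.cvtColor(b.copy(),cv2.COLOR_BGR2HSV);m=(h[...,0]>20)&(h[...,0]<38)&(h[...,1]>90);m[:,420:]=0;m[:150]=0;y,x=np.where(m);print(len(x),x.mean(),y.mean(),x.min(),x.max(),y.min(),y.max())
S=cal(env,"side");Rc=cv2.Rodrigues(np.array(S["rvec"]))[0]
for a in(-.06,.06):
    for w in(-.032,.032):
        P=C+a*u+w*ex+.005*n_;print(cv2.projectPoints(P.reshape(1,3),np.array(S["rvec"]),np.array(S["tvec"]),np.array(S["K"]),None)[0].ravel().round(1))
E
```

```text
t 12.7 rel u,n,ex [ 0.11  -0.002 -0.   ] F u,n,ex [0.  0.1 0.1] ff 0.0 rot err [ 0.006 -0.    -0.003] [0.008 1.57  0.002]
[[-0.0187, 0.0001, -0.0008], [0.001, 0.131, 0.0]]
[[-0.0184, 0.0001, -0.0033], [0.001, 0.131, 0.0]]
[[-0.0178, 0.0001, -0.0056], [0.001, 0.131, 0.0]]
[[-0.0169, 0.0001, -0.0079], [0.001, 0.131, 0.0]]
[[-0.0158, 0.0001, -0.0101], [0.001, 0.131, 0.0]]
[[-0.0143, 0.0001, -0.012], [0.001, 0.131, 0.0]]
[[-0.0147, -0.0, 0.0124], [0.001, 0.131, 0.0]]
[[-0.0162, -0.0, 0.0103], [0.001, 0.131, 0.0]]
[[-0.0174, -0.0, 0.0081], [0.001, 0.131, 0.0]]
[[-0.0183, -0.0, 0.0058], [0.001, 0.131, 0.0]]
[[-0.0189, -0.0, 0.0033], [0.001, 0.131, 0.0]]
[[-0.0192, -0.0, 0.0008], [0.001, 0.131, 0.0]]
715 369.47832167832166 191.05594405594405 347 401 156 310
[368.9 212.7]
[389.7 200.4]
[344.3 164.3]
[365.8 153.1]
```

{"name": "carry_out", "arguments": {
  "plan": [
    [[-0.019, 0, -0.001], [0.001, 0.131, 0]],
    [[-0.0185, 0, -0.003], [0.001, 0.131, 0]],
    [[-0.018, 0, -0.0055], [0.001, 0.131, 0]],
    [[-0.017, 0, -0.008], [0.001, 0.131, 0]],
    [[-0.016, 0, -0.01], [0.001, 0.131, 0]]
  ]
}}

```text
time_s: 13.25
ee_pos: [0.6558, -0.0345, 0.2365]
tcp_rot: [[0.147, 0.989, -0.015], [0.981, -0.148, -0.124], [-0.125, 0.004, -0.992]]
wrist_force: [0.6, -1.0, -0.8]
width: 0.0855
finger_force: 0.0
```

{"name": "carry_out", "arguments": {
  "plan": [
    [[-0.0145, 0, -0.012], [0.001, 0.131, 0]],
    [[-0.0145, 0, 0.0125], [0.001, 0.131, 0]],
    [[-0.016, 0, 0.01], [0.001, 0.131, 0]],
    [[-0.0175, 0, 0.008], [0.001, 0.131, 0]],
    [[-0.018, 0, 0.006], [0.001, 0.131, 0]]
  ]
}}

```text
time_s: 13.75
ee_pos: [0.6452, -0.1055, 0.2001]
tcp_rot: [[0.128, 0.989, 0.074], [0.854, -0.148, 0.499], [0.505, -0.001, -0.863]]
wrist_force: [0.6, 0.0, 0.3]
width: 0.0854
finger_force: 0.0
```

{"name": "carry_out", "arguments": {
  "plan": [
    [[-0.019, 0, 0.003], [0.001, 0.131, 0]],
    [[-0.019, 0, 0.001], [0.001, 0.131, 0]],
    [[0, 0, 0], [0, 0, 0]]
  ]
}}

```text
time_s: 14.05
ee_pos: [0.6386, -0.137, 0.169]
tcp_rot: [[0.117, 0.988, 0.098], [0.693, -0.152, 0.704], [0.711, -0.014, -0.703]]
wrist_force: [0.0, -0.3, -1.3]
width: 0.0853
finger_force: 0.0
```

```bash
python3 q.py;python3 - <<'E'
from h import *;from bench import env
c=cal(env,"wrist");a=env.camera("wrist")[:,:,::-1].copy();cv2.imwrite("pics/w7.png",a);C=CORNER+.060*u+.005*n_
s=env.read_state();print(s["joints"].round(1))
top=CORNER+.010*n_
h=cv2.cvtColor(a,cv2.COLOR_BGR2HSV)
m=((h[...,1]>70)&((h[...,0]<85))).astype(np.uint8)*255
ym=((h[...,0]>20)&(h[...,0]<36)&(h[...,1]>110)).astype(np.uint8)
n,L,st,cc=cv2.connectedComponentsWithStats(cv2.morphologyEx(ym*255,cv2.MORPH_CLOSE,np.ones((15,15))))
for i in range(1,n):
    if st[i,4]<800: continue
    k=max(cv2.findContours((L==i).astype(np.uint8),0,cv2.CHAIN_APPROX_NONE)[0],key=cv2.contourArea)[:,0]
    P=[]
    for p in k:
        o,d=ray(c,p+0.);X=o+d*(((top-o)@n_)/(d@n_))-C;P.append([X@u,X@ex])
    r=cv2.minAreaRect(np.array(P,np.float32));print(st[i],"u,ex centre",np.round(r[0],4),np.round(r[1],4),round(r[2],1))
E
```

```text
t 14.05 rel u,n,ex [-0.0086  0.119  -0.0022] F u,n,ex [-1.1 -0.8  0.1] ff 0.0 rot err [-0.016 -1.577 -0.005] [-0.007 -0.006 -0.013]
[-30.5  35.1  58.8  42.2 102.9 -18.1]
[ 282  116   75  137 6542] u,ex centre [-0.0004  0.0012] [0.0587 0.1162] 89.5
[ 452  225  124  142 7920] u,ex centre [-0.1504  0.2701] [0.1181 0.3146] 38.6
```

{"name": "carry_out", "arguments": {
  "plan": [
    [[0.0045, 0.002, 0.025], [-0.007, -0.006, -0.013]],
    [[0.004, 0.0015, 0.025], [0, 0, 0]],
    [[0, 0, 0.02], [0, 0, 0]],
    [[0, 0, 0.01], [0, 0, 0]],
    [[0, 0, 0], [0, 0, 0]]
  ]
}}

```text
time_s: 14.6
ee_pos: [0.6534, -0.0706, 0.1242]
tcp_rot: [[0.093, 0.99, 0.104], [0.705, -0.139, 0.695], [0.703, 0.009, -0.711]]
wrist_force: [-0.3, -0.1, -0.0]
width: 0.0857
finger_force: 0.0
```

```bash
python3 q.py
```

```text
t 14.6 rel u,n,ex [0.0076 0.0393 0.0027] F u,n,ex [-0.1  0.1 -0.3] ff 0.0 rot err [ 0.01  -1.565  0.009] [0.    0.006 0.012]
```

{"name": "carry_out", "arguments": {
  "plan": [
    [[-0.0075, -0.0015, 0.012], [0, 0.006, 0.012]],
    [[0, 0, 0.012], [0, 0, 0]],
    [[0, 0, 0.006], [0, 0, 0]],
    [[0, 0, 0], [0, 0, 0]],
    [[0, 0, 0], [0, 0, 0]]
  ]
}}

```text
time_s: 15.1
ee_pos: [0.6545, -0.0566, 0.0976]
tcp_rot: [[0.106, 0.989, 0.107], [0.698, -0.15, 0.7], [0.708, 0.001, -0.706]]
wrist_force: [-0.7, -0.3, -0.7]
width: 0.0854
finger_force: 0.0
```

```bash
python3 q.py
```

```text
t 15.1 rel u,n,ex [-0.0012  0.0107  0.0017] F u,n,ex [-0.8 -0.2 -0.6] ff 0.0 rot err [ 1.000e-03 -1.572e+00 -3.000e-03] [ 0.002 -0.001 -0.001]
```

{"name": "carry_out", "arguments": {
  "plan": [
    [[0.001, 0, 0.005], [0, 0, 0]],
    [[0, 0, 0.004], [0, 0, 0]],
    [[0, 0, 0], [0, 0, 0]]
  ]
}}

```text
time_s: 15.4
ee_pos: [0.6553, -0.0491, 0.0913]
tcp_rot: [[0.106, 0.989, 0.106], [0.698, -0.15, 0.7], [0.708, -0.0, -0.706]]
wrist_force: [0.5, -0.3, -0.7]
width: 0.0852
finger_force: 0.0
```

{"name": "carry_out", "arguments": {
  "plan": [
    [[0, 0, 0], [0, 0, 0]],
    [[0, 0, 0], [0, 0, 0]],
    [[0, 0, 0], [0, 0, 0]]
  ],
  "jaw": 0.8
}}

```text
time_s: 15.7
ee_pos: [0.6555, -0.0497, 0.0919]
tcp_rot: [[0.106, 0.989, 0.107], [0.698, -0.151, 0.7], [0.708, 0.001, -0.706]]
wrist_force: [0.5, 0.8, 0.8]
width: 0.0685
finger_force: 0.0
```

{"name": "carry_out", "arguments": {
  "plan": [
    [[0, 0, 0], [0, 0, 0]],
    [[0, 0, 0], [0, 0, 0]]
  ],
  "jaw": 0.765
}}

```text
time_s: 15.9
ee_pos: [0.6554, -0.0496, 0.0919]
tcp_rot: [[0.106, 0.989, 0.107], [0.698, -0.15, 0.7], [0.708, 0.0, -0.706]]
wrist_force: [0.0, 0.3, 0.8]
width: 0.0655
finger_force: 0.3
```

```bash
python3 q.py
```

```text
t 15.9 rel u,n,ex [-0.0004  0.0016  0.0016] F u,n,ex [ 0.8  0.3 -0. ] ff 0.29199776239693165 rot err [ 0.    -1.572 -0.003] [ 0.002 -0.001 -0.002]
```

{"name": "carry_out", "arguments": {
  "plan": [
    [[0, 0, 0], [0, 0, 0]],
    [[0, 0, 0], [0, 0, 0]]
  ],
  "jaw": 0.752
}}

```text
time_s: 16.1
ee_pos: [0.6553, -0.0496, 0.0918]
tcp_rot: [[0.106, 0.989, 0.106], [0.698, -0.15, 0.7], [0.708, 0.0, -0.706]]
wrist_force: [-1.5, -0.1, 1.7]
width: 0.0643
finger_force: 0.9
```

{"name": "carry_out", "arguments": {
  "plan": [
    [[0, 0, 0], [0, 0, 0]],
    [[0, 0, 0], [0, 0, 0]]
  ],
  "jaw": 0.748
}}

```text
time_s: 16.3
ee_pos: [0.6554, -0.0496, 0.0918]
tcp_rot: [[0.106, 0.989, 0.107], [0.698, -0.15, 0.7], [0.708, 0.0, -0.706]]
wrist_force: [-2.2, -1.0, 0.8]
width: 0.064
finger_force: 3.6
```

{"name": "carry_out", "arguments": {
  "plan": [
    [[0, 0, 0], [0, 0, 0]],
    [[0, 0, 0], [0, 0, 0]]
  ],
  "jaw": 0.7465
}}

```text
time_s: 16.5
ee_pos: [0.6554, -0.0496, 0.0918]
tcp_rot: [[0.106, 0.989, 0.107], [0.698, -0.15, 0.7], [0.708, 0.0, -0.706]]
wrist_force: [-2.5, -1.1, 1.4]
width: 0.0643
finger_force: 6.6
```

```bash
cat >> h.py <<'E'
FC=np.array([.4357,.2292,0]);FR=Ro.from_euler("z",-21.55,degrees=True).as_matrix();fx=FR@[1,0,0];fy=FR@[0,1,0]
R_fr=np.c_[np.cross(fy,[0,0,-1]),fy,[0,0,-1]]
E
python3 - <<'E'
from h import *;from bench import env
s=env.read_state();print(s["finger_force"],FR.round(3).tolist())
p1=s["ee_pos"]+.09*n_+[0,0,.05];print(p1)
print("A");plan(s,p1,R_re,4)
Rd=np.c_[np.cross(ex,[0,0,-1]),ex,[0,0,-1]]
s2=dict(s,ee_pos=p1,tcp_rot=R_re);p2=FC+[0,0,.2]
print("B");plan(s2,p2,R_fr,13)
E
```

```text
6.607470810413361 [[0.93, 0.367, 0.0], [-0.367, 0.93, -0.0], [-0.0, 0.0, 1.0]]
[ 0.64600125 -0.11256352  0.20547718]
A
[[0.0089, 0.0, -0.0313], [0.001, -0.0, -0.0]]
[[0.0089, 0.0, -0.0313], [0.001, -0.0, -0.0]]
[[0.0089, 0.0, -0.0313], [0.001, -0.0, -0.0]]
[[0.0088, 0.0, -0.0313], [0.001, -0.0, -0.0]]
B
[[0.0164, -0.0199, 0.017], [0.04, -0.051, -0.098]]
[[0.0191, -0.0175, 0.0168], [0.04, -0.051, -0.098]]
[[0.0215, -0.0148, 0.0165], [0.04, -0.051, -0.098]]
[[0.0236, -0.0119, 0.0159], [0.04, -0.051, -0.098]]
[[0.0254, -0.0089, 0.015], [0.04, -0.051, -0.098]]
[[0.0269, -0.0058, 0.014], [0.04, -0.051, -0.098]]
[[0.028, -0.0026, 0.0128], [0.04, -0.051, -0.098]]
[[0.0287, 0.0007, 0.0114], [0.04, -0.051, -0.098]]
[[0.029, 0.004, 0.0098], [0.04, -0.051, -0.098]]
[[0.0289, 0.0071, 0.0081], [0.04, -0.051, -0.098]]
[[0.0284, 0.0102, 0.0063], [0.04, -0.051, -0.098]]
[[0.0276, 0.0132, 0.0044], [0.04, -0.051, -0.098]]
[[0.0263, 0.016, 0.0024], [0.04, -0.051, -0.098]]
```

{"name": "carry_out", "arguments": {
  "plan": [
    [[0.0, 0.0, -0.01], [0, 0, 0]],
    [[0.005, 0.0, -0.025], [0, 0, 0]],
    [[0.01, 0.0, -0.03], [0, 0, 0]],
    [[0.01, 0.0, -0.03], [0, 0, 0]],
    [[0.01, 0.0, -0.03], [0, 0, 0]]
  ]
}}

```text
time_s: 17.0
ee_pos: [0.6457, -0.1136, 0.2061]
tcp_rot: [[0.106, 0.989, 0.107], [0.699, -0.151, 0.699], [0.707, 0.001, -0.707]]
wrist_force: [0.1, -0.5, -2.6]
width: 0.0637
finger_force: 6.7
```

{"name": "carry_out", "arguments": {
  "plan": [
    [[0.0165, -0.02, 0.017], [0.04, -0.051, -0.098]],
    [[0.019, -0.0175, 0.017], [0.04, -0.051, -0.098]],
    [[0.0215, -0.015, 0.0165], [0.04, -0.051, -0.098]],
    [[0.0235, -0.012, 0.016], [0.04, -0.051, -0.098]],
    [[0.0255, -0.009, 0.015], [0.04, -0.051, -0.098]]
  ]
}}

```text
time_s: 17.5
ee_pos: [0.5644, 0.0196, 0.2026]
tcp_rot: [[-0.374, 0.926, -0.055], [0.803, 0.353, 0.48], [0.464, 0.135, -0.876]]
wrist_force: [0.4, 0.3, -2.1]
width: 0.0636
finger_force: 6.7
```

{"name": "carry_out", "arguments": {
  "plan": [
    [[0.027, -0.006, 0.014], [0.04, -0.051, -0.098]],
    [[0.028, -0.0025, 0.013], [0.04, -0.051, -0.098]],
    [[0.0285, 0.0005, 0.0115], [0.04, -0.051, -0.098]],
    [[0.029, 0.004, 0.01], [0.04, -0.051, -0.098]],
    [[0.029, 0.007, 0.008], [0.04, -0.051, -0.098]]
  ]
}}

```text
time_s: 18.0
ee_pos: [0.4834, 0.1514, 0.2]
tcp_rot: [[-0.78, 0.622, -0.063], [0.604, 0.776, 0.179], [0.16, 0.102, -0.982]]
wrist_force: [0.2, 0.8, -2.1]
width: 0.0636
finger_force: 6.7
```

{"name": "carry_out", "arguments": {
  "plan": [
    [[0.0285, 0.01, 0.0065], [0.04, -0.051, -0.098]],
    [[0.0275, 0.013, 0.0045], [0.04, -0.051, -0.098]],
    [[0.0265, 0.016, 0.0025], [0.04, -0.051, -0.098]],
    [[0, 0, 0], [0, 0, 0]],
    [[0, 0, 0], [0, 0, 0]]
  ]
}}

```text
time_s: 18.5
ee_pos: [0.4348, 0.2301, 0.198]
tcp_rot: [[-0.93, 0.367, 0.007], [0.367, 0.93, 0.003], [-0.006, 0.006, -1.0]]
wrist_force: [0.2, 0.1, -2.2]
width: 0.0638
finger_force: 6.7
```

Run:
```python
from h import *;from bench import env
s=env.read_state();print(s["finger_force"],s["ee_pos"],s["joints"].round(1))
plan(s,FC+[0,0,.12],R_fr,4)
c=cal(env,"wrist");a=env.camera("wrist")[:,:,::-1].copy();cv2.imwrite("pics/w8.png",a);np.save("w8.npy",c,allow_pickle=True)
t=env.camera("top")[:,:,::-1].copy();cv2.imwrite("pics/t8.png",t)
R=s["tcp_rot"];p=s["ee_pos"];h=cv2.cvtColor(a,cv2.COLOR_BGR2HSV)
ym=((h[...,0]>20)&(h[...,0]<36)&(h[...,1]>110)).astype(np.uint8);ym[:, :240]=0;ym[:,400:]=0
n,L,st,cc=cv2.connectedComponentsWithStats(cv2.morphologyEx(ym*255,cv2.MORPH_CLOSE,np.ones((15,15))))
for i in range(1,n):
    if st[i,4]<800: continue
    k=max(cv2.findContours((L==i).astype(np.uint8),0,cv2.CHAIN_APPROX_NONE)[0],key=cv2.contourArea)[:,0];P=[]
    for q in k:
        o,d=ray(c,q+0.);o=R.T@(o-p);d=R.T@d;P.append((o+d*(.003-o[2])/d[2])[:2])
    r=cv2.minAreaRect(np.array(P,np.float32));print(st[i],"tool xy",np.round(r[0],4),np.round(r[1],4),round(r[2],1))
```

```text
6.718870550394058 [0.43477157 0.23014313 0.19799806] [ 23.6  -1.5  90.7  -0.   90.3 -44.9]
[[-0.0002, -0.0002, 0.0195], [0.001, 0.001, 0.0]]
[[-0.0002, -0.0002, 0.0195], [0.001, 0.001, 0.0]]
[[-0.0002, -0.0002, 0.0195], [0.001, 0.001, 0.0]]
[[-0.0003, -0.0002, 0.0195], [0.001, 0.001, 0.0]]
[  240   157   148   226 17341] tool xy [-0.015  -0.0012] [0.1466 0.0752] 7.6
```

Run:
```python
from h import *;from bench import env
s=env.read_state();c=np.load("w8.npy",allow_pickle=True).item();a=cv2.imread("pics/w8.png");R=s["tcp_rot"];p=s["ee_pos"];h=cv2.cvtColor(a,cv2.COLOR_BGR2HSV)
ym=((h[...,0]>19)&(h[...,0]<36)&(h[...,1]>90)&(h[...,2]>110)).astype(np.uint8);ym[:,:225]=0;ym[:,410:]=0
ym=cv2.morphologyEx(ym,cv2.MORPH_OPEN,np.ones((3,3)))
n,L,st,cc=cv2.connectedComponentsWithStats(ym);i=1+np.argmax(st[1:,4]);print(st[st[:,4]>300])
k=np.argwhere(L==i)[:,::-1];P=[]
for q in k:
    o,d=ray(c,q+0.);o=R.T@(o-p);d=R.T@d;P.append((o+d*(-.003-o[2])/d[2])[:2])
P=np.array(P);r=cv2.minAreaRect(P.astype(np.float32));print("tile tool xy",np.round(r[0],4),np.round(r[1],4),round(r[2],1),np.percentile(P,[.5,99.5],axis=0).round(4).tolist())
i=np.clip(cv2.resize(a[130:400,190:450],None,fx=2,fy=2)*1.3,0,255).astype(np.uint8);cv2.imwrite("pics/c8.png",i)
```

```text
[[     0      0    640    400 241492]
 [   244    157    144    192  14508]]
tile tool xy [0.0046 0.0014] [0.0596 0.1061] 89.9 [[-0.0434, -0.0279], [0.0574, 0.0306]]
```

{"name": "carry_out", "arguments": {
  "plan": [
    [[0, 0, 0.02], [0.001, 0.001, 0]],
    [[0, 0, 0.02], [0.002, 0.003, 0]],
    [[0, 0, 0.02], [0, 0, 0]],
    [[-0.001, -0.001, 0.02], [0, 0, 0]],
    [[0, 0, 0], [0, 0, 0]]
  ]
}}

```text
time_s: 19.1
ee_pos: [0.4352, 0.2264, 0.1147]
tcp_rot: [[-0.929, 0.371, -0.003], [0.371, 0.929, -0.001], [0.003, -0.002, -1.0]]
wrist_force: [-1.0, 0.1, -2.3]
width: 0.0641
finger_force: 6.8
```

Run:
```python
from h import *;from bench import env
s=env.read_state();e=s["ee_pos"]-FC;print(s["finger_force"],"fx,fy,z",e@fx,e@fy,e[2],Ro.from_matrix(s["tcp_rot"].T@R_fr).as_rotvec().round(4))
```

```text
6.82404488325119 fx,fy,z 0.0005636120946878436 -0.002800897239992321 0.11473189179427254 [-0.002  -0.0027 -0.0037]
```

{"name": "carry_out", "arguments": {
  "plan": [
    [[0, 0.0025, 0.02], [-0.002, -0.003, -0.004]],
    [[0, 0, 0.02], [0, 0, 0]],
    [[0, 0, 0.015], [0, 0, 0]],
    [[0, 0, 0.01], [0, 0, 0]],
    [[0, 0, 0.004], [0, 0, 0]]
  ]
}}

```text
time_s: 19.6
ee_pos: [0.4375, 0.2303, 0.0485]
tcp_rot: [[-0.931, 0.365, 0.005], [0.365, 0.931, 0.002], [-0.004, 0.004, -1.0]]
wrist_force: [-0.4, 0.7, -1.4]
width: 0.064
finger_force: 6.8
```

{"name": "carry_out", "arguments": {
  "plan": [
    [[0, 0, 0], [0, 0, 0]],
    [[0, 0, 0], [0, 0, 0]]
  ]
}}

```text
time_s: 19.8
ee_pos: [0.4379, 0.2309, 0.0497]
tcp_rot: [[-0.931, 0.364, 0.007], [0.364, 0.931, 0.003], [-0.006, 0.005, -1.0]]
wrist_force: [-0.6, 0.0, -1.3]
width: 0.0639
finger_force: 6.8
```

```bash
cat > f.py <<'E'
from h import *;from bench import env
s=env.read_state();e=s["ee_pos"]-FC;print("t",s["time_s"],"ff",s["finger_force"],"fx,fy,z",np.round([e@fx,e@fy,e[2]],4),Ro.from_matrix(s["tcp_rot"].T@R_fr).as_rotvec().round(4),"F",s["wrist_force"].round(1))
E
python3 f.py
python3 - <<'E'
from h import *;from bench import env
a=env.camera("wrist")[:,:,::-1];b=env.camera("side")[:,:,::-1];cv2.imwrite("pics/w9.png",a);cv2.imwrite("pics/s9.png",b);t=env.camera("top")[:,:,::-1]
A=cv2.resize(a[120:400,190:450],(520,560));B=cv2.resize(b[160:240,165:270],(273,208));D=cv2.resize(t[220:310,155:250],(273,258));X=np.zeros((560,273,3),np.uint8);X[:208]=B;X[220:478]=D
cv2.imwrite("pics/c9.png",np.clip(np.hstack([A,X])*1.3,0,255).astype(np.uint8))
E
```

```text
t 19.8 ff 6.828237846493721 fx,fy,z [0.0014 0.0024 0.0497] [0.0051 0.0057 0.0032] F [-0.6  0.  -1.3]
```

View pics/c9.png

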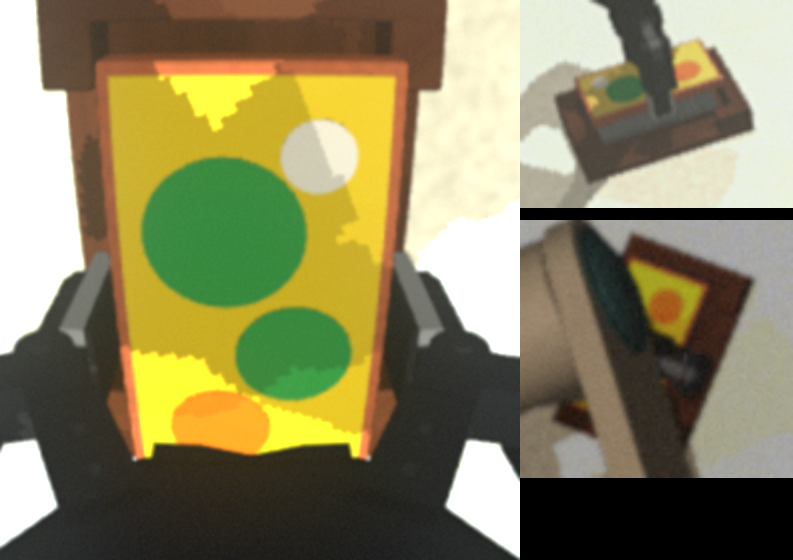

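The tile is over the frame with its painted face up and square to it. It sits about 2 mm to tool +y, matching the measured offset, so I'll correct that and lower.

{"name": "carry_out", "arguments": {
  "plan": [
    [[0.001, -0.002, 0.004], [0.004, 0.004, 0.002]],
    [[0, 0, 0.004], [0, 0, 0]],
    [[0, 0, 0.002], [0, 0, 0]],
    [[0, 0, 0], [0, 0, 0]],
    [[0, 0, 0], [0, 0, 0]]
  ]
}}

```text
time_s: 20.45
ee_pos: [0.4355, 0.2293, 0.0386]
tcp_rot: [[-0.931, 0.366, 0.0], [0.366, 0.931, -0.0], [-0.001, -0.0, -1.0]]
wrist_force: [-0.1, -0.2, -1.9]
width: 0.0642
finger_force: 6.8
```

```bash
python3 f.py
```

```text
t 20.45 ff 6.823940947651863 fx,fy,z [-0.0002  0.0001  0.0386] [-0.0002  0.0005  0.0016] F [-0.1 -0.2 -1.9]
```

Position and angle are now right. I'll creep down to the bed, expecting contact at about z 0.031.

{"name": "carry_out", "arguments": {
  "plan": [
    [[0, 0, 0.002], [0, 0, 0]],
    [[0, 0, 0.002], [0, 0, 0]],
    [[0, 0, 0], [0, 0, 0]]
  ]
}}

```text
time_s: 20.75
ee_pos: [0.4353, 0.2292, 0.0343]
tcp_rot: [[-0.931, 0.366, -0.0], [0.366, 0.931, -0.001], [-0.0, -0.001, -1.0]]
wrist_force: [0.3, 0.3, -1.6]
width: 0.0638
finger_force: 6.8
```

{"name": "carry_out", "arguments": {
  "plan": [
    [[0, 0, 0.001], [0, 0, 0]],
    [[0, 0, 0], [0, 0, 0]]
  ]
}}

```text
time_s: 20.95
ee_pos: [0.4355, 0.2293, 0.0336]
tcp_rot: [[-0.931, 0.366, 0.0], [0.366, 0.931, -0.0], [-0.001, -0.0, -1.0]]
wrist_force: [-0.1, 0.7, -1.6]
width: 0.0637
finger_force: 6.8
```

{"name": "carry_out", "arguments": {
  "plan": [
    [[0, 0, 0.001], [0, 0, 0]],
    [[0, 0, 0], [0, 0, 0]]
  ]
}}

```text
time_s: 21.15
ee_pos: [0.4355, 0.2293, 0.0325]
tcp_rot: [[-0.931, 0.366, 0.0], [0.366, 0.931, -0.0], [-0.0, -0.0, -1.0]]
wrist_force: [-0.3, -0.7, -1.5]
width: 0.064
finger_force: 6.8
```

```bash
python3 f.py
```

```text
t 21.15 ff 6.8243734538555145 fx,fy,z [-0.0002  0.      0.0325] [-0.0002  0.0005  0.0016] F [-0.3 -0.7 -1.5]
```

{"name": "carry_out", "arguments": {
  "plan": [
    [[0, 0, 0.001], [0, 0, 0]],
    [[0, 0, 0], [0, 0, 0]]
  ]
}}

```text
time_s: 21.35
ee_pos: [0.4355, 0.2293, 0.0315]
tcp_rot: [[-0.931, 0.366, 0.0], [0.366, 0.931, -0.0], [-0.001, -0.0, -1.0]]
wrist_force: [0.6, 0.9, -1.9]
width: 0.0637
finger_force: 6.8
```

{"name": "carry_out", "arguments": {
  "plan": [
    [[0, 0, 0.0007], [0, 0, 0]],
    [[0, 0, 0], [0, 0, 0]]
  ]
}}

```text
time_s: 21.55
ee_pos: [0.4356, 0.2293, 0.031]
tcp_rot: [[-0.931, 0.366, 0.001], [0.366, 0.931, -0.0], [-0.001, -0.0, -1.0]]
wrist_force: [-0.1, 0.1, -0.8]
width: 0.0637
finger_force: 6.9
```

{"name": "carry_out", "arguments": {
  "plan": [
    [[0, 0, 0.0007], [0, 0, 0]],
    [[0, 0, 0], [0, 0, 0]]
  ]
}}

```text
time_s: 21.75
ee_pos: [0.4357, 0.2294, 0.0303]
tcp_rot: [[-0.931, 0.366, 0.001], [0.366, 0.931, -0.0], [-0.001, 0.0, -1.0]]
wrist_force: [-0.2, -0.1, -0.7]
width: 0.0639
finger_force: 7.0
```

{"name": "carry_out", "arguments": {
  "plan": [
    [[0, 0, 0.0005], [0, 0, 0]],
    [[0, 0, 0], [0, 0, 0]]
  ]
}}

```text
time_s: 21.95
ee_pos: [0.4357, 0.2294, 0.03]
tcp_rot: [[-0.931, 0.366, 0.001], [0.366, 0.931, -0.0], [-0.001, 0.0, -1.0]]
wrist_force: [-0.5, -0.9, 2.0]
width: 0.0641
finger_force: 7.2
```

{"name": "carry_out", "arguments": {
  "plan": [
    [[0, 0, 0], [0, 0, 0]],
    [[0, 0, 0], [0, 0, 0]],
    [[0, 0, 0], [0, 0, 0]]
  ],
  "jaw": 0.77
}}

```text
time_s: 22.25
ee_pos: [0.4355, 0.2294, 0.0297]
tcp_rot: [[-0.931, 0.366, 0.001], [0.366, 0.931, -0.0], [-0.001, -0.0, -1.0]]
wrist_force: [0.4, -0.2, -0.7]
width: 0.0658
finger_force: 0.0
```

{"name": "carry_out", "arguments": {
  "plan": [
    [[0, 0, 0], [0, 0, 0]],
    [[0, 0, 0], [0, 0, 0]],
    [[0, 0, 0], [0, 0, 0]],
    [[0, 0, 0], [0, 0, 0]]
  ],
  "jaw": 1.0
}}

```text
time_s: 22.65
ee_pos: [0.4355, 0.2293, 0.0297]
tcp_rot: [[-0.931, 0.366, 0.001], [0.366, 0.931, -0.0], [-0.001, -0.0, -1.0]]
wrist_force: [0.0, 0.7, -0.7]
width: 0.0853
finger_force: 0.0
```

{"name": "carry_out", "arguments": {
  "plan": [
    [[0, 0, -0.005], [0, 0, 0]],
    [[0, 0, -0.01], [0, 0, 0]],
    [[0, 0, -0.015], [0, 0, 0]],
    [[0, 0, -0.02], [0, 0, 0]],
    [[0, 0, 0], [0, 0, 0]]
  ]
}}

```text
time_s: 23.15
ee_pos: [0.4373, 0.2301, 0.0834]
tcp_rot: [[-0.931, 0.366, 0.006], [0.366, 0.931, 0.002], [-0.005, 0.004, -1.0]]
wrist_force: [-0.5, 0.5, -0.1]
width: 0.0852
finger_force: 0.0
```

{"name": "carry_out", "arguments": {
  "plan": [
    [[0, 0, 0], [0, 0, 0]],
    [[0, 0, 0], [0, 0, 0]],
    [[0, 0, 0], [0, 0, 0]],
    [[0, 0, 0], [0, 0, 0]],
    [[0, 0, 0], [0, 0, 0]]
  ],
  "jaw": 0.0
}}

```text
time_s: 23.65
ee_pos: [0.4353, 0.2293, 0.0793]
tcp_rot: [[-0.931, 0.366, -0.0], [0.366, 0.931, -0.001], [-0.0, -0.001, -1.0]]
wrist_force: [-0.6, 0.2, -0.5]
width: 0.0123
finger_force: 0.0
```

{"name": "carry_out", "arguments": {
  "plan": [
    [[0, 0, 0], [0, 0, 0]],
    [[0, 0, 0], [0, 0, 0]],
    [[0, 0, 0], [0, 0, 0]],
    [[0, 0, 0], [0, 0, 0]]
  ]
}}

```text
time_s: 24.05
ee_pos: [0.4355, 0.2293, 0.0797]
tcp_rot: [[-0.931, 0.366, 0.001], [0.366, 0.931, -0.0], [-0.001, -0.0, -1.0]]
wrist_force: [-0.1, 0.2, -0.2]
width: -0.0003
finger_force: 0.0
```

```bash
python3 f.py
python3 - <<'E'
from h import *;from bench import env
s=env.read_state();c=cal(env,"wrist");a=env.camera("wrist")[:,:,::-1].copy();cv2.imwrite("pics/w10.png",a);h=cv2.cvtColor(a,cv2.COLOR_BGR2HSV)
ym=((h[...,0]>19)&(h[...,0]<36)&(h[...,1]>90)&(h[...,2]>100)).astype(np.uint8)
n,L,st,cc=cv2.connectedComponentsWithStats(ym);
for i in range(1,n):
    if st[i,4]<1500: continue
    P=np.array([(onz(c,q+0.,.034)-FC) for q in np.argwhere(L==i)[:,::-1]]);P=np.c_[P@fx,P@fy];print(st[i],np.percentile(P,[.5,99.5],axis=0).round(4).tolist())
E
```

```text
t 24.05 ff 0.0 fx,fy,z [-0.0002  0.0001  0.0797] [-0.0001  0.0006  0.0015] F [-0.1  0.2 -0.2]
[ 264  140  104  152 7833] [[-0.0563, -0.0285], [0.0416, 0.0295]]
```

{"name": "carry_out", "arguments": {
  "plan": [
    [[0, 0, 0.01], [0, 0, 0]],
    [[0, 0, 0.007], [0, 0, 0]],
    [[0, 0, 0.004], [0, 0, 0]],
    [[0, 0, 0], [0, 0, 0]]
  ]
}}

```text
time_s: 24.5
ee_pos: [0.4349, 0.2291, 0.0576]
tcp_rot: [[-0.931, 0.366, -0.001], [0.366, 0.931, -0.001], [0.001, -0.002, -1.0]]
wrist_force: [0.1, -0.7, -0.4]
width: -0.0002
finger_force: 0.0
```

{"name": "carry_out", "arguments": {
  "plan": [
    [[0, 0, 0.002], [0, 0, 0]],
    [[0, 0, 0.001], [0, 0, 0]],
    [[0, 0, 0], [0, 0, 0]]
  ]
}}

```text
time_s: 24.8
ee_pos: [0.4356, 0.2294, 0.0557]
tcp_rot: [[-0.931, 0.366, 0.001], [0.366, 0.931, -0.0], [-0.001, -0.0, -1.0]]
wrist_force: [0.0, -0.3, 0.1]
width: 0.0002
finger_force: 0.0
```

{"name": "carry_out", "arguments": {
  "plan": [
    [[0, 0, 0.001], [0, 0, 0]],
    [[0, 0, 0], [0, 0, 0]]
  ]
}}

```text
time_s: 25.0
ee_pos: [0.4355, 0.2293, 0.0548]
tcp_rot: [[-0.931, 0.366, 0.001], [0.366, 0.931, -0.0], [-0.001, -0.0, -1.0]]
wrist_force: [-0.1, 0.0, -0.8]
width: -0.0001
finger_force: 0.0
```

{"name": "carry_out", "arguments": {
  "plan": [
    [[0, 0, 0.001], [0, 0, 0]],
    [[0, 0, 0], [0, 0, 0]]
  ]
}}

```text
time_s: 25.2
ee_pos: [0.4355, 0.2293, 0.0536]
tcp_rot: [[-0.931, 0.366, 0.0], [0.366, 0.931, -0.0], [-0.001, -0.0, -1.0]]
wrist_force: [0.2, -0.1, 0.1]
width: -0.0001
finger_force: 0.0
```

{"name": "carry_out", "arguments": {
  "plan": [
    [[0, 0, 0.001], [0, 0, 0]],
    [[0, 0, 0], [0, 0, 0]]
  ]
}}

```text
time_s: 25.4
ee_pos: [0.4356, 0.2294, 0.0528]
tcp_rot: [[-0.931, 0.366, 0.001], [0.366, 0.931, -0.0], [-0.001, 0.0, -1.0]]
wrist_force: [0.4, -0.6, 0.9]
width: -0.0003
finger_force: 0.3
```

{"name": "carry_out", "arguments": {
  "plan": [
    [[0, 0, 0.001], [0, 0, 0]],
    [[0, 0, 0], [0, 0, 0]]
  ]
}}

```text
time_s: 25.6
ee_pos: [0.4356, 0.2294, 0.052]
tcp_rot: [[-0.931, 0.366, 0.001], [0.366, 0.931, -0.0], [-0.001, 0.0, -1.0]]
wrist_force: [-0.8, -0.3, 3.4]
width: 0.0003
finger_force: 1.7
```

{"name": "carry_out", "arguments": {
  "plan": [
    [[0, 0, 0.0008], [0, 0, 0]],
    [[0, 0, 0], [0, 0, 0]]
  ]
}}

```text
time_s: 25.8
ee_pos: [0.4356, 0.2294, 0.0511]
tcp_rot: [[-0.931, 0.366, 0.001], [0.366, 0.931, -0.0], [-0.001, 0.0, -1.0]]
wrist_force: [-0.5, -0.6, 4.1]
width: -0.0003
finger_force: 1.9
```

{"name": "carry_out", "arguments": {
  "plan": [
    [[0, 0, 0.001], [0, 0, 0]],
    [[0, 0, 0], [0, 0, 0]]
  ]
}}

```text
time_s: 26.0
ee_pos: [0.4356, 0.2294, 0.0499]
tcp_rot: [[-0.931, 0.366, 0.001], [0.366, 0.931, -0.0], [-0.001, 0.0, -1.0]]
wrist_force: [-0.1, -0.6, 3.5]
width: -0.0007
finger_force: 1.6
```

{"name": "carry_out", "arguments": {
  "plan": [
    [[0, 0, 0.001], [0, 0, 0]],
    [[0, 0, 0], [0, 0, 0]]
  ]
}}

```text
time_s: 26.2
ee_pos: [0.4356, 0.2294, 0.0488]
tcp_rot: [[-0.931, 0.366, 0.001], [0.366, 0.931, -0.0], [-0.001, 0.0, -1.0]]
wrist_force: [-0.5, 0.4, 3.0]
width: 0.0003
finger_force: 1.5
```

{"name": "carry_out", "arguments": {
  "plan": [
    [[0, 0, 0.0008], [0, 0, 0]],
    [[0, 0, 0], [0, 0, 0]]
  ]
}}

```text
time_s: 26.4
ee_pos: [0.4356, 0.2294, 0.0481]
tcp_rot: [[-0.931, 0.366, 0.001], [0.366, 0.931, -0.0], [-0.001, 0.0, -1.0]]
wrist_force: [-0.0, -1.2, 2.5]
width: -0.0002
finger_force: 1.5
```

{"name": "carry_out", "arguments": {
  "plan": [
    [[0, 0, 0.0008], [0, 0, 0]],
    [[0, 0, 0], [0, 0, 0]]
  ]
}}

```text
time_s: 26.6
ee_pos: [0.4356, 0.2294, 0.0473]
tcp_rot: [[-0.931, 0.366, 0.001], [0.366, 0.931, -0.0], [-0.001, 0.0, -1.0]]
wrist_force: [1.6, 0.2, 2.5]
width: -0.0002
finger_force: 1.5
```

{"name": "carry_out", "arguments": {
  "plan": [
    [[0, 0, 0.0007], [0, 0, 0]],
    [[0, 0, 0], [0, 0, 0]]
  ]
}}

```text
time_s: 26.8
ee_pos: [0.4357, 0.2294, 0.047]
tcp_rot: [[-0.931, 0.366, 0.001], [0.366, 0.931, -0.0], [-0.001, 0.0, -1.0]]
wrist_force: [-1.3, -0.0, 6.8]
width: -0.0003
finger_force: 3.3
```

{"name": "carry_out", "arguments": {
  "plan": [
    [[0, 0, 0.0007], [0, 0, 0]],
    [[0, 0, 0], [0, 0, 0]]
  ]
}}

```text
time_s: 27.0
ee_pos: [0.4357, 0.2294, 0.047]
tcp_rot: [[-0.931, 0.366, 0.001], [0.366, 0.931, -0.0], [-0.001, 0.0, -1.0]]
wrist_force: [-4.2, -1.6, 11.2]
width: 0.0002
finger_force: 5.9
```

{"name": "carry_out", "arguments": {
  "plan": [
    [[0, 0, 0.0006], [0, 0, 0]],
    [[0, 0, 0], [0, 0, 0]]
  ]
}}

```text
time_s: 27.2
ee_pos: [0.4358, 0.2294, 0.0469]
tcp_rot: [[-0.931, 0.366, 0.001], [0.366, 0.931, -0.0], [-0.001, 0.0, -1.0]]
wrist_force: [-6.3, -2.0, 15.6]
width: 0.0
finger_force: 8.2
```

The bed bottomed out at 6 mm of travel (TCP 0.053 to 0.047, force rising sharply). I'll retreat and check.

{"name": "carry_out", "arguments": {
  "plan": [
    [[0, 0, -0.002], [0, 0, 0]],
    [[0, 0, -0.01], [0, 0, 0]],
    [[0, 0, -0.03], [0, 0, 0]],
    [[0, 0, -0.04], [0, 0, 0]],
    [[0, 0, -0.04], [0, 0, 0]]
  ]
}}

```text
time_s: 27.7
ee_pos: [0.4349, 0.2291, 0.1683]
tcp_rot: [[-0.931, 0.366, -0.001], [0.366, 0.931, -0.001], [0.001, -0.001, -1.0]]
wrist_force: [0.9, 0.1, 0.3]
width: -0.0002
finger_force: 0.0
```

{"name": "carry_out", "arguments": {
  "plan": [
    [[0, 0, -0.04], [0, 0, 0]],
    [[0.0, 0, -0.03], [0, 0, 0]],
    [[0, 0, 0], [0, 0, 0]],
    [[0, 0, 0], [0, 0, 0]]
  ]
}}

```text
time_s: 28.1
ee_pos: [0.4354, 0.2294, 0.2374]
tcp_rot: [[-0.931, 0.366, 0.001], [0.366, 0.931, -0.0], [-0.001, 0.0, -1.0]]
wrist_force: [1.4, -0.1, -0.6]
width: 0.0002
finger_force: 0.0
```

Run:
```python
from h import *;from bench import env
s=env.read_state();print(s["time_s"],s["ee_pos"])
for nm in("wrist","side"):
    c=cal(env,nm);a=env.camera(nm)[:,:,::-1].copy();cv2.imwrite(f"pics/fin_{nm}.png",a);h=cv2.cvtColor(a,cv2.COLOR_BGR2HSV)
    # painted tile incl. border: yellow + terracotta bright; frame dark
    ym=((h[...,0]>19)&(h[...,0]<36)&(h[...,1]>90)&(h[...,2]>90)).astype(np.uint8);n,L,st,cc=cv2.connectedComponentsWithStats(ym)
    for i in range(1,n):
        if st[i,4]<150 or (nm=="side" and st[i,0]>270): continue
        k=np.argwhere(L==i)[:,::-1]
        r0=None
        for z in(.028,.034):
            P=np.array([(onz(c,q+0.,z)-FC) for q in k]);P=np.c_[P@fx,P@fy].astype(np.float32);r=cv2.minAreaRect(P);print(nm,st[i],z,np.round(r[0],4),np.round(r[1],4),round(r[2],1))
# rack tiles unmoved check: side image before/after
d=cv2.absdiff(cv2.imread("pics/side.png"),cv2.imread("pics/fin_side.png")).max(2)
for n,(x0,y0,x1,y1) in dict(blue=(318,235,357,300),red=(385,262,415,335),bottle=(440,190,480,250),mug=(265,110,310,150)).items(): print(n,(d[y0:y1,x0:x1]>50).mean().round(3))
```

```text
28.1 [0.4354009  0.22936305 0.23744339]
wrist [ 288  117   55  100 3388] 0.028 [0.0001 0.0004] [0.114  0.0588] 0.1
wrist [ 288  117   55  100 3388] 0.034 [-0.0014  0.0004] [0.112  0.0577] 0.1
wrist [ 531  267   42   52 1005] 0.028 [0.2134 0.4089] [0.1088 0.0838] 6.7
wrist [ 531  267   42   52 1005] 0.034 [0.208  0.4015] [0.1069 0.0823] 6.7
side [228  90  38  19 368] 0.028 [0.222  0.3959] [0.1124 0.0859] 4.5
side [228  90  38  19 368] 0.034 [0.2191 0.3859] [0.1115 0.0852] 4.5
side [189 185  53  28 488] 0.028 [-0.0013  0.0004] [0.0587 0.1145] 89.7
side [189 185  53  28 488] 0.034 [-0.0025 -0.0067] [0.0583 0.1137] 89.7
blue 0.002
red 0.0
bottle 0.0
mug 0.0
```

```bash
python3 -c "
from bench import env
print(env.job_done())"
```

```text
the job is handed in; nothing more can be done
None
```

The yellow tile is in the frame, painted face up: two views put its top at rim height (28 mm), centred to about 1 mm, with the bed down its full 6 mm; the press peaked at 15.6 N, slightly over the 15 N limit, the blue and red tiles, bottle and mug showed no change, and I handed in at about 28 s without a verdict coming back.

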